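# Build a keyed tea-tin tower and index its lid under the dosing needle

### The job

Stack all the white tins that are out, in any order, on the blue carrier's seat, each one's notch over the red key below so that it sits fully down, and close the stack with the wooden lid in the same keyed way. Then move the carrier by its black post so that the fixed brass needle stands over the lid's red dot, then the yellow, then the blue, resting still for about two seconds at each so that the doser can count it in, and last slide the carrier fully home on both slides (nearest the robot, far right). Do not bump the needle or its arm, and leave the mug, bowl and spoon where they are.

Things in the scene. Friction and masses are not known exactly. Their poses are not given: they have to be found in the camera images.
- tin1: white square tin, open on top, 60 x 60 mm, 36 mm tall, about 140 g (None if absent; two or three are out, all alike). Origin: centre of underside; z up, +x towards its key side (red stripe outside). Lowest 8 mm: dark foot 51 mm square (stepped in 2 mm at its lowest 3 mm), above it smooth upright sides. Stacked, its origin is 28 mm above that of the tin below, its body resting on the rim below
- tin1_key (a point): top of the red key of tin1, 22 mm along +x from its origin, 36 mm above its underside. Rim 3 mm thick, 54 mm inside (1.5 mm play each side). Key: inside the rim, middle of the +x side, 12 mm wide, 10 mm inwards, top level with the rim. The foot has an open notch 15.5 mm wide, 10.5 mm deep in the middle of the same side: stacked tins all have their keys on one side
- tin2: white square tin, open on top, 60 x 60 mm, 36 mm tall, about 140 g (None if absent; two or three are out, all alike). Origin: centre of underside; z up, +x towards its key side (red stripe outside). Lowest 8 mm: dark foot 51 mm square (stepped in 2 mm at its lowest 3 mm), above it smooth upright sides. Stacked, its origin is 28 mm above that of the tin below, its body resting on the rim below
- tin2_key (a point): top of the red key of tin2, 22 mm along +x from its origin, 36 mm above its underside. Rim 3 mm thick, 54 mm inside (1.5 mm play each side). Key: inside the rim, middle of the +x side, 12 mm wide, 10 mm inwards, top level with the rim. The foot has an open notch 15.5 mm wide, 10.5 mm deep in the middle of the same side: stacked tins all have their keys on one side
- tin3: white square tin, open on top, 60 x 60 mm, 36 mm tall, about 140 g (None if absent; two or three are out, all alike). Origin: centre of underside; z up, +x towards its key side (red stripe outside). Lowest 8 mm: dark foot 51 mm square (stepped in 2 mm at its lowest 3 mm), above it smooth upright sides. Stacked, its origin is 28 mm above that of the tin below, its body resting on the rim below
- tin3_key (a point): top of the red key of tin3, 22 mm along +x from its origin, 36 mm above its underside. Rim 3 mm thick, 54 mm inside (1.5 mm play each side). Key: inside the rim, middle of the +x side, 12 mm wide, 10 mm inwards, top level with the rim. The foot has an open notch 15.5 mm wide, 10.5 mm deep in the middle of the same side: stacked tins all have their keys on one side
- lid: wooden lid, about 90 g, 60 x 60 mm, 26 mm tall: an 18 mm slab with upright sides over the same 8 mm deep, 51 mm notched foot as the tins. Origin: centre of underside, z up, +x towards its notch, marked by a black tick on the top edge and side. Rightly on, its origin is 28 mm above that of the top tin. Three 12 mm dots on top: red, yellow, blue
- dot_red (a point): centre of the red dot on top of the lid (x, y in the lid's frame: +18, +16 mm; 26 mm above its underside)
- dot_yellow (a point): centre of the yellow dot on top of the lid (x, y in the lid's frame: -18, +10 mm; 26 mm above its underside)
- dot_blue (a point): centre of the blue dot on top of the lid (x, y in the lid's frame: +2, -19 mm; 26 mm above its underside)
- stage: grey base plate of the x-y slide, 300 x 310 mm, fixed to the table. Origin: centre of its underside, z up; its x axis points roughly away from the robot, y to the left; it may be turned a little
- saddle (a joint): travel (m) of the aluminium saddle along the stage's +x, 0 to 0.08 between end stops; 0 is home (nearest the robot). Moves freely against about 1.5 N, stays where it is left
- carrier (a joint): travel (m) of the blue carrier along the stage's +y on the saddle, 0 to 0.18 between end stops; 0 is home (far right). Moves freely against about 1.5 N, stays where it is left
- seat (a point): where the lowest tin's origin rests when rightly seated: centre of the steel seat on the blue carrier, 1 mm above the carrier's top, 31 mm above the table; axes as the stage's. The seat is a 60 mm square rim, its top 39 mm above the table, with the inside size and the red key of a tin, the key 22 mm from the centre towards the stage's +x
- post (a point): on the axis of the black upright post that moves the carrier, 105 mm from the seat's centre on the robot's side: 18 mm thick, from 30 to 85 mm above the table; this point is at 70 mm. Pinch it from any direction; both slides then follow the hand
- needle: the needle with its arm and column, fixed to the stage (origin: the stage's); not to be bumped
- needle_tip (a point): lower tip of the brass needle, fixed, 158 mm above the table, under a grey arm (198 to 212 mm up) that runs 110 mm along the stage's +x to a column 215 mm tall. The seat is beneath it at saddle 0.04, carrier 0.14; with the carrier home it is well clear of the seat. Three tins and the lid reach 141 mm above the table and pass under it
- mug: white mug, 80 mm across, 85 mm tall, handle on its +y side, to be left alone (origin: centre of its underside)
- bowl: white bowl, 110 mm across, 55 mm tall, to be left alone (origin: centre of its underside)
- spoon: steel spoon 150 mm long lying flat along its x axis, to be left alone
Things that resemble listed ones, but are neither listed nor needed, are in the scene too. Leave any pink or purple look-alike of the tin2 alone.

How it is judged:
On the way, in this order (a step that is already met when the one before it is completed fails the run):
1. all the tins and the lid are stacked on the carrier's seat, each fully down over the key below ((z of tin1 in the frame of seat between -0.0025 and 0.0025 m or z of tin1 in the frame of seat between 0.0255 and 0.0305 m or z of tin1 in the frame of seat between 0.0535 and 0.0585 m) and horizontal distance between each of tin1, tin2, tin3, lid and seat below 0.008 m and x of each of tin1_key, tin2_key, tin3_key, dot_red in the frame of seat above 0.008 m and angle between each of tin1, tin2, tin3, lid's own z axis and vertical below 0.06 rad and (z of tin2 in the frame of seat between -0.0025 and 0.0025 m or z of tin2 in the frame of seat between 0.0255 and 0.0305 m or z of tin2 in the frame of seat between 0.0535 and 0.0585 m) and (z of tin3 in the frame of seat between -0.0025 and 0.0025 m or z of tin3 in the frame of seat between 0.0255 and 0.0305 m or z of tin3 in the frame of seat between 0.0535 and 0.0585 m) and (z of lid in the frame of seat between 0.0535 and 0.0585 m or z of lid in the frame of seat between 0.0815 and 0.0865 m) and y of dot_red in the frame of seat above 0.006 m and linear speed of each of tin1, tin2, tin3, lid below 0.02 m/s), for 0.3 s.
2. the needle stands over the red dot, the stack whole and the slides at rest (horizontal distance between dot_red and needle_tip below 0.005 m and velocity of joint saddle between -0.006 and 0.006 m/s and velocity of joint carrier between -0.006 and 0.006 m/s and (z of tin1 in the frame of seat between -0.0025 and 0.0025 m or z of tin1 in the frame of seat between 0.0255 and 0.0305 m or z of tin1 in the frame of seat between 0.0535 and 0.0585 m) and horizontal distance between each of tin1, tin2, tin3, lid and seat below 0.008 m and x of each of tin1_key, tin2_key, tin3_key, dot_red in the frame of seat above 0.008 m and angle between each of tin1, tin2, tin3, lid's own z axis and vertical below 0.06 rad and (z of tin2 in the frame of seat between -0.0025 and 0.0025 m or z of tin2 in the frame of seat between 0.0255 and 0.0305 m or z of tin2 in the frame of seat between 0.0535 and 0.0585 m) and (z of tin3 in the frame of seat between -0.0025 and 0.0025 m or z of tin3 in the frame of seat between 0.0255 and 0.0305 m or z of tin3 in the frame of seat between 0.0535 and 0.0585 m) and (z of lid in the frame of seat between 0.0535 and 0.0585 m or z of lid in the frame of seat between 0.0815 and 0.0865 m) and y of dot_red in the frame of seat above 0.006 m), for 1 s.
3. the needle stands over the yellow dot, the stack whole and the slides at rest (horizontal distance between dot_yellow and needle_tip below 0.005 m and velocity of joint saddle between -0.006 and 0.006 m/s and velocity of joint carrier between -0.006 and 0.006 m/s and (z of tin1 in the frame of seat between -0.0025 and 0.0025 m or z of tin1 in the frame of seat between 0.0255 and 0.0305 m or z of tin1 in the frame of seat between 0.0535 and 0.0585 m) and horizontal distance between each of tin1, tin2, tin3, lid and seat below 0.008 m and x of each of tin1_key, tin2_key, tin3_key, dot_red in the frame of seat above 0.008 m and angle between each of tin1, tin2, tin3, lid's own z axis and vertical below 0.06 rad and (z of tin2 in the frame of seat between -0.0025 and 0.0025 m or z of tin2 in the frame of seat between 0.0255 and 0.0305 m or z of tin2 in the frame of seat between 0.0535 and 0.0585 m) and (z of tin3 in the frame of seat between -0.0025 and 0.0025 m or z of tin3 in the frame of seat between 0.0255 and 0.0305 m or z of tin3 in the frame of seat between 0.0535 and 0.0585 m) and (z of lid in the frame of seat between 0.0535 and 0.0585 m or z of lid in the frame of seat between 0.0815 and 0.0865 m) and y of dot_red in the frame of seat above 0.006 m), for 1 s.
4. the needle stands over the blue dot, the stack whole and the slides at rest (horizontal distance between dot_blue and needle_tip below 0.005 m and velocity of joint saddle between -0.006 and 0.006 m/s and velocity of joint carrier between -0.006 and 0.006 m/s and (z of tin1 in the frame of seat between -0.0025 and 0.0025 m or z of tin1 in the frame of seat between 0.0255 and 0.0305 m or z of tin1 in the frame of seat between 0.0535 and 0.0585 m) and horizontal distance between each of tin1, tin2, tin3, lid and seat below 0.008 m and x of each of tin1_key, tin2_key, tin3_key, dot_red in the frame of seat above 0.008 m and angle between each of tin1, tin2, tin3, lid's own z axis and vertical below 0.06 rad and (z of tin2 in the frame of seat between -0.0025 and 0.0025 m or z of tin2 in the frame of seat between 0.0255 and 0.0305 m or z of tin2 in the frame of seat between 0.0535 and 0.0585 m) and (z of tin3 in the frame of seat between -0.0025 and 0.0025 m or z of tin3 in the frame of seat between 0.0255 and 0.0305 m or z of tin3 in the frame of seat between 0.0535 and 0.0585 m) and (z of lid in the frame of seat between 0.0535 and 0.0585 m or z of lid in the frame of seat between 0.0815 and 0.0865 m) and y of dot_red in the frame of seat above 0.006 m), for 1 s.
At the end, for the whole second after the job is handed in: All tins and the lid in one keyed stack on the seat (height within 2.5 mm, 8 mm of its centre, keys on the seat key's side, upright to 0.06 rad), at rest, both slides home (under 6 mm). Before, red, yellow and blue dot in turn within 5 mm of the needle in plan, still for 1 s (all of step 1 and value of joint each of saddle, carrier below 0.006 m); the robot touches nothing.
It fails at once if the needle or its arm is bumped (over 6 N) (contact force between needle and anything else above 6 N).
It fails at once if the mug, bowl or spoon is disturbed (moved over 40 mm) (distance of any of mug, bowl, spoon from where it was at the start of the episode above 0.04 m).
Of tin1, tin2, tin3 only 2 to 3 are there at a start; the rules pass over those that are not, and their reading is None.
At some moment in a run one of tin1, tin2, tin3, lid may be knocked a few centimetres aside while the robot is not near it.
It also fails if it takes over 208 s, if anything falls off the work surface, if the arm or the gripper's body presses on something with over 40 N, if the wrist force passes 120 N, or if a joint passes its speed limit or range.

### The arm

A 6-joint arm with a two-finger parallel gripper is mounted at the origin on the work surface. World frame = base frame: x ahead of the robot, y to its left, z up, the work surface at z = 0. Lengths are in m, angles in rad, forces in N, time in s.
With the tool pointing down it reaches from about 0.35 to 0.975 m from the base axis. Payload 4.9 kg.
Tool frame: the origin (TCP) lies at the very end of the fingers, on their centre line; the grasp point (between the pads) lies 19 mm behind it; z points along the fingers, y is the line along which they close (so a half turn about z gives the same grasp; the last joint's range is limited). The gripper opens to 85 mm and grips with 20 to 120 N. Pads are 22 mm wide; open, the fingers measure 114 mm over their backs; the gripper's body (76 mm by 85 mm) begins 54 mm behind the grasp point. The pads swing forward as they close: fully open they stand 13 mm farther back than shut.
Start: joints at [-1.243, 0.053, 1.613, -0, 1.476, -0.119], TCP at [0.27, -0.564, 0.207] pointing down, gripper open.
Joint ranges: [-3.01, 3.01], [-1.01, 2.22], [0.06, 2.58], [-1.02, 4.17], [0.09, 2.62], [-3.14, 3.14]. Speed limits (rad/s): [2.57, 2.57, 3.14, 3.14, 3.14, 3.14].

### API

Orientations are given as a unit quaternion [w, x, y, z].
In Python, from plant import manip gives the robot as it stands.
- The arm moves only by the tool play_rows, never from a script. Its argument "series" is a list that holds one entry, the list of rows, each a list of 7 numbers: the shift along the world's x, y, z in m, then the turn, a rotation vector about the world's x, y, z in degrees, then the opening, from 0 (shut) to 1 (fully open). In form: [[[dx, dy, dz, rx, ry, rz, grip], ...]]. A call has 1 to 10 rows; each row shifts and turns the commanded pose from where the row before left it; what a row does not reach is not made up. A row lasts 1/10 s, in which the tool goes at most 50 mm and 8.59 degrees, less where a joint would pass 70% of its speed; a pose out of reach is approached as far as the arm can. A call with a gripper value outside its range is refused whole. The fingers move at their own pace and stop on an object; the grip force is fixed at half the most. Time passes only in rows, so rows that do not move let the fingers close. It gives the time, the measured TCP pose, the force, the opening and the grip force at its end, in the units of the state.
- manip.state(): the state, without advancing time (a new reading comes with each control period).
- manip.grab_frame(name): name is "scene" or "top"; returns a dict with "frame" (400x640x3 uint8, blue, green, red), "mtx" (3x3 intrinsics, pixels), "R" (3x3) and "t" (3): a world point X has camera coordinates R X + t. Camera axes: x right, y down, z forward; pixel columns grow to the right and rows downward; lengths in m; the calibration is good to about 2 mm. A picture is of the moment at which its call begins. There is no depth.
- manip.job_done(): hands the job in; it is judged then, once.
The state is a dict: "time": time; "joint_pos": joint angles; "joint_vel": joint speeds; "joint_efforts": joint torques, N m; "tool_pos": TCP position; "tool_rot": TCP orientation; "contact_force": force on the tool from outside, world axes, zero at the start; "ft_torque": the same for the moment, N m; "gripper_width": opening from 0.0 (shut) to 1.0 (fully open); "grasp_force": force on a finger pad.
Only numpy, scipy, OpenCV 4.12 (cv2) and the standard library are available. Lean on these libraries where they do the work, as an engineer would, in place of code of your own. Each camera call takes 0.05 s, during which the arm holds its last target. There are 200 camera calls.

## Working session

There is one attempt and no reset: what is moved stays moved. The work goes in short steps, Python scripts to look and compute and a tool call to move; the robot and the scene stay as the last step left them, time stands still between calls to the robot, and variables do not carry over. Pictures are saved under pics/ and viewed, at most 14 in all, crops included, and the job is handed in when it is done.

Besides the shell and the picture viewer there is one more tool, called after ">>>" as name(argument=value, ...), one argument or row to a line, values as JSON. play_rows: Moves the arm, as the interface text tells. Its arguments: {"type":"object","properties":{"series":{"type":"array"}},"required":["series"]}

```bash
mkdir -p pics; ls; cat > h.py <<'E'
import numpy as np, cv2
from plant import manip
def grab(n,save=None):
    f=manip.grab_frame(n)
    if save: cv2.imwrite('pics/'+save,f['frame'])
    return f
def ray(f,u,v,z):
    K,R,t=map(np.array,(f['mtx'],f['R'],f['t']))
    d=R.T@np.linalg.inv(K)@np.array([u,v,1.]); c=-R.T@t.ravel()
    return c+d*(z-c[2])/d[2]
def proj(f,X):
    K,R,t=map(np.array,(f['mtx'],f['R'],f['t']))
    p=K@(R@np.array(X,float)+t.ravel()); return p[:2]/p[2]
E
python3 - <<'E'
from h import *
for n in('scene','top'):
    f=grab(n,n+'0.png'); R=np.array(f['R']);print(n,-R.T@np.array(f['t']).ravel(),np.array(f['mtx'])[0,0],R.round(2).tolist())
    cv2.imwrite(f'pics/{n}0b.png',cv2.resize(f['frame'],(800,500),interpolation=cv2.INTER_CUBIC))
print(manip.state())
E
```

```text
pics
scene [1.10241287 0.36122602 1.13146225] 395.5713989152658 [[-0.45, 0.89, -0.01], [0.74, 0.37, -0.57], [-0.5, -0.26, -0.82]]
top [0.41216473 0.0408301  1.66413252] 466.2347285282749 [[-0.01, -1.0, -0.01], [-1.0, 0.01, -0.06], [0.06, 0.01, -1.0]]
{'time': 0.1, 'joint_pos': array([-1.24300690e+00,  5.33417163e-02,  1.61418128e+00,  2.26049092e-05,
        1.47599687e+00, -1.19007888e-01]), 'joint_vel': array([ 0.00054775, -0.00172396, -0.0027634 , -0.00025838,  0.0017238 ,
       -0.00114045]), 'joint_efforts': array([ 3.27638854e-04, -3.94906318e+01, -3.71361566e+01, -9.63664024e-05,
        3.87167704e-03, -5.36459751e-06]), 'tool_pos': array([ 0.26985073, -0.56305486,  0.20533978]), 'tool_rot': array([-9.59529574e-04,  9.75149913e-01,  2.21543941e-01, -8.92192244e-05]), 'contact_force': array([-0.40038133, -0.06377315,  0.56644852]), 'ft_torque': array([ 0.03017763, -0.00474714,  0.05470078]), 'grasp_force': 0.0, 'gripper_width': 1.0006588483658725}
```

View pics/top0b.png

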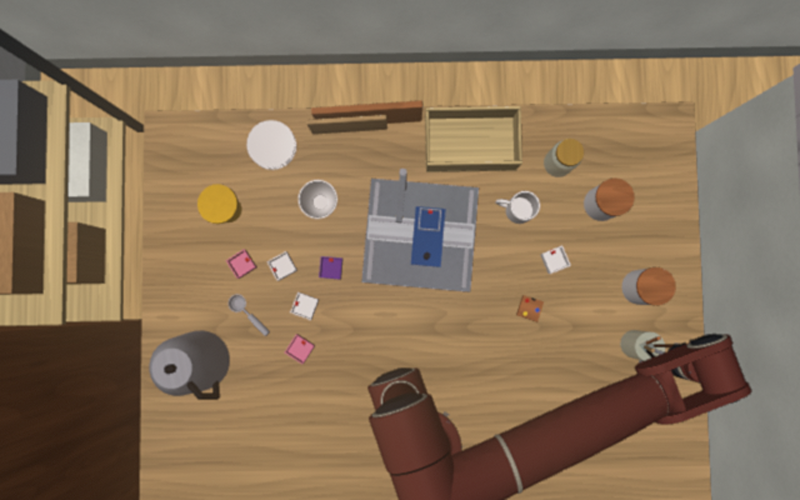

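View pics/scene0b.png

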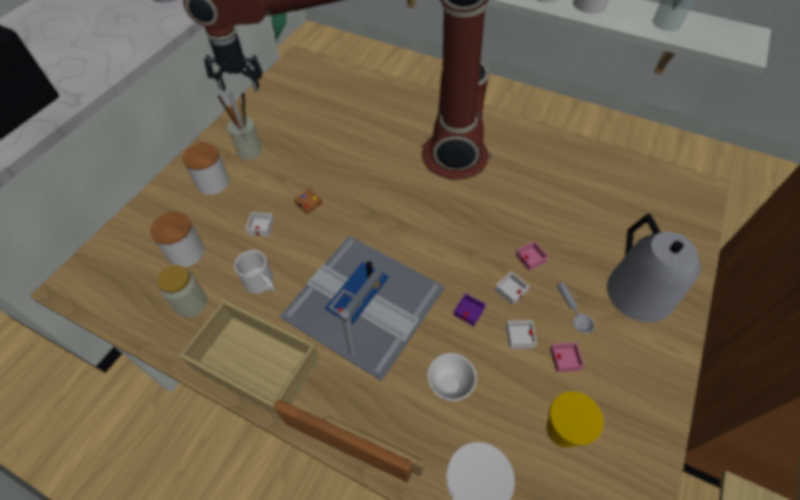

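```bash
python3 - <<'E'
import cv2,numpy as np
t=cv2.imread('pics/top0.png');s=cv2.imread('pics/scene0.png')
c=lambda im,x,y,w,h,k:cv2.resize(im[y:y+h,x:x+w],(w*k,h*k),interpolation=cv2.INTER_CUBIC)
# top: stage crop, left tins crop, right crop
cv2.imwrite('pics/a.png',np.hstack([c(t,285,130,100,110,5),np.vstack([c(t,210,195,60,55,5),c(t,405,195,60,55,5)])]))
cv2.imwrite('pics/b.png',np.hstack([c(s,222,185,100,110,5),np.vstack([c(s,380,210,60,55,5),c(s,190,140,60,55,5)])]))
E
```

```text
(no output)
```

View pics/a.png

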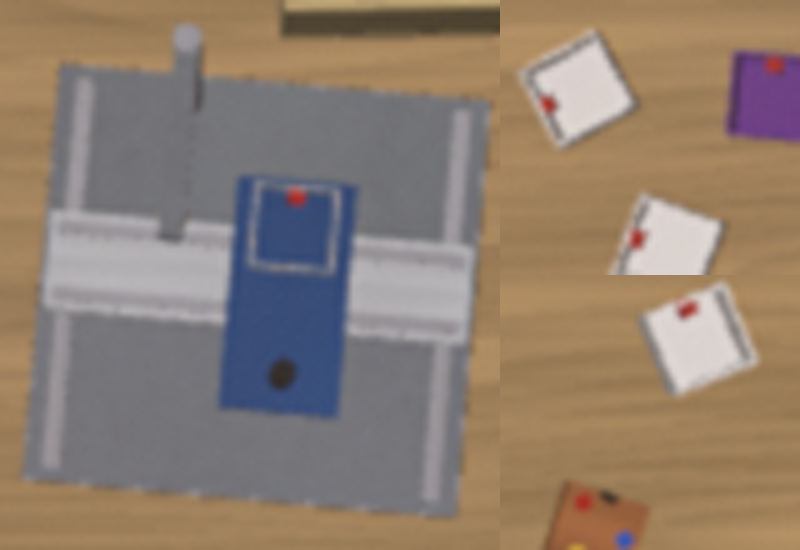

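View pics/b.png

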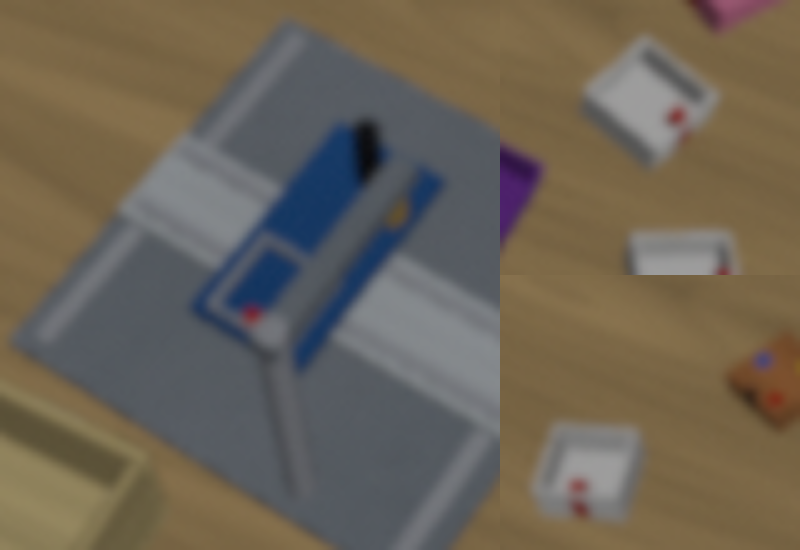

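```bash
cat >> h.py <<'E'
from scipy.optimize import minimize
SS=8
def box(h,z0,z1): return [(a*h,b*h,z) for a in(-1,1) for b in(-1,1) for z in(z0,z1)]
TIN=[(box(.030,.008,.036)+box(.0255,0,.008),1)]
LID=[(box(.030,.008,.026)+box(.0255,0,.008),1)]
def sq(h,z,cx=0,hy=None): hy=hy or h; return [(cx+a*h,b*hy,z) for a in(-1,1) for b in(-1,1)]
SEAT=[(sq(.030,.008),1),(sq(.027,.003),0),(sq(.005,.008,.022,.006),1)]
def feat(fr,kind):
    hsv=cv2.cvtColor(fr,cv2.COLOR_BGR2HSV).astype(float); b,g,r=[fr[...,i].astype(float) for i in range(3)]
    return {'sat':hsv[...,1],'blue':(b-r)/(b+r+20),'red':(r-g)/(r+g+20),'gray':hsv[...,1]}[kind]
def render(f,model,p,z,win):
    x0,y0,w,h=win; im=np.zeros((h*SS,w*SS),np.float32); c,s=np.cos(p[2]),np.sin(p[2])
    for pts,v in model:
        P=np.array([proj(f,(p[0]+c*a-s*b,p[1]+s*a+c*b,z+q)) for a,b,q in pts])
        P=((P-(x0-.5,y0-.5))*SS-.5)
        hull=cv2.convexHull((P*16).astype(np.float32)).round().astype(np.int32)
        cv2.fillConvexPoly(im,hull,float(v),shift=4)
    return cv2.resize(im,(w,h),interpolation=cv2.INTER_AREA)
def fit(frames,model,p0,z,kind,fixyaw=False,pad=6):
    wins=[]
    for f in frames:
        P=np.array([proj(f,(p0[0]+a*1.2,p0[1]+b*1.2,z+q)) for pts,_ in model for a,b,q in pts])
        lo=np.floor(P.min(0)).astype(int)-pad; hi=np.ceil(P.max(0)).astype(int)+pad
        wins.append((*lo,*(hi-lo)))
    fs=[feat(f['frame'],kind)[w[1]:w[1]+w[3],w[0]:w[0]+w[2]] for f,w in zip(frames,wins)]
    def cost(q):
        p=[q[0]/1e3,q[1]/1e3,p0[2] if fixyaw else np.radians(q[2])]
        return -sum(abs(np.corrcoef(cv2.GaussianBlur(render(f,model,p,z,w),(0,0),.6).ravel(),g.ravel())[0,1]) for f,w,g in zip(frames,wins,fs))/len(fs)
    x0=np.array([p0[0]*1e3,p0[1]*1e3,np.degrees(p0[2])])
    sim=np.array([x0,x0+[5,0,0],x0+[0,5,0],x0+[0,0,8]])
    r=minimize(cost,x0,method='Nelder-Mead',options=dict(initial_simplex=sim,xatol=.05,fatol=1e-5))
    return r.x.round(1),round(-r.fun,3)
E
cat > fit0.py <<'E'
from h import *
t=grab('top');s=grab('scene')
g=lambda x,y,z:ray(t,x,y,z)[:2]
def rd(n,u,v,z,m,k,yaw,fx=False):
    p=g(u,v,z)
    for fr in ([t],[s],[t,s]):
        print(n,*fit(fr,m,(p[0],p[1],yaw),0 if m is not SEAT else .031,k,fx))
r=np.radians
rd('tinA',210+78/5,195+88/5,.036,TIN,'sat',r(110))
rd('tinB',210+165/5,195+240/5,.036,TIN,'sat',r(70))
rd('tinC',405+200/5,195+65/5,.036,TIN,'sat',r(20))
rd('lid',405+92/5+0,195+250/5,.026,LID,'sat',r(-20))
st=[([(a*.15,b*.155,.0) for a in(-1,1) for b in(-1,1)]+[(a*.15,b*.155,.012) for a in(-1,1) for b in(-1,1)],1)]
rd('stage',336,188,.01,st,'sat',r(-5))
rd('seat',285+295/5,130+227/5,.039,SEAT,'blue',r(-5))
for n,f,u in(('t',t,(285+282/5,130+374/5)),('s',s,(222+366/5,185+125/5))): print('post top',n,ray(f,*u,.085))
print('key t',ray(t,285+297/5,130+198/5,.039),'s',ray(s,222+252/5,185+315/5,.039))
E
python3 fit0.py
```

```text
tinA [514.2 390.1 118.4] 0.966
tinA [513.3 389.6 118. ] 0.968
tinA [513.9 389.8 117.7] 0.966
tinB [401.  326.6  69.2] 0.961
tinB [399.6 325.6  69. ] 0.973
tinB [400.6 326.   68.7] 0.966
tinC [ 521.6 -381.9   21.7] 0.968
tinC [ 520. -382.   21.] 0.973
tinC [ 521.1 -382.    21.2] 0.969
lid [ 385.5 -307.8  -18.6] 0.846
lid [ 385.4 -305.5  -17.5] 0.83
lid [ 385.5 -307.3  -18.6] 0.837
stage [599.4  -2.6  -5.8] 0.795
stage [599.2  -2.3  -5.9] 0.627
stage [599.4  -2.5  -5.8] 0.711
seat [639.  -28.5  -5.9] 0.236
seat [639.9 -28.2  -4.5] 0.122
seat [638.9 -28.4  -5.6] 0.177
post top t [ 0.53125929 -0.01849627  0.085     ]
post top s [ 0.53167498 -0.01720335  0.085     ]
key t [ 0.65841441 -0.03263599  0.039     ] s [ 0.66115209 -0.02954296  0.039     ]
```

>>> play_rows(
  series=[
    [[0.0188,0.0389,0.003,0,0,-3.14,1],[0.0188,0.0389,0.003,0,0,-3.14,1],[0.0188,0.0389,0.003,0,0,-3.14,1],[0.0188,0.0389,0.003,0,0,-3.14,1],[0.0188,0.0389,0.003,0,0,-3.14,1],[0.0188,0.0389,0,0,0,-3.14,1],[0.0188,0.0389,0,0,0,-3.14,1],[0.0188,0.0389,0,0,0,-3.14,1],[0.0188,0.0389,0,0,0,-3.14,1],[0.0188,0.0389,0,0,0,-3.14,1]],
  ],
)

```text
time: 1.2
tool_pos: [0.4584, -0.1729, 0.2215]
tool_rot: [0.0, 0.999, -0.052, 0.0]
contact_force: [0.5, -0.3, -0.6]
gripper_width: 1.0
grasp_force: 0.0
```

>>> play_rows(
  series=[
    [[0.0188,0.0389,0,0,0,0,1],[0.0188,0.0389,0,0,0,0,1],[0.0188,0.0389,0,0,0,0,1],[0.0188,0.0389,0,0,0,0,1],[0,0,0,0,0,0,1],[0,0,0,0,0,0,1]],
  ],
)

```text
time: 1.8
tool_pos: [0.5332, -0.0183, 0.2212]
tool_rot: [0.0, 0.999, -0.05, -0.0]
contact_force: [0.2, -1.2, -0.0]
gripper_width: 0.999
grasp_force: 0.0
```

```bash
cat >> h.py <<'E'
def st():
    s=manip.state(); q=s['tool_rot']; w,x,y,z=q
    X=np.array([1-2*(y*y+z*z),2*(x*y+z*w)]); Z=np.array([2*(x*z+y*w),2*(y*z-x*w),1-2*(x*x+y*y)])
    print('t %.2f'%s['time'],'p',(s['tool_pos']*1e3).round(1),'psi %.1f'%np.degrees(np.arctan2(X[1],X[0])),'Z',Z.round(3),'j6 %.2f'%s['joint_pos'][5],'g %.3f F'%s['gripper_width'],s['contact_force'].round(1),s['grasp_force'])
RING=[(sq(.030,.008),1),(sq(.027,.008),0)]
E
python3 - <<'E'
from h import *
st()
t=grab('top');s=grab('scene')
import cv2
t0=dict(t,frame=cv2.imread('pics/top0.png'));s0=dict(s,frame=cv2.imread('pics/scene0.png'))
for fr in([t0],[s0],[t0,s0]):print('seat',*fit(fr,RING,(.638,-.0285,np.radians(-5.8)),.031,'sat',True,pad=-1))
print('arm end',ray(t,319.4,176,.212))
E
```

```text
t 1.80 p [533.2 -18.3 221.2] psi -5.7 Z [-0.001 -0.    -1.   ] j6 1.50 g 0.999 F [ 0.2 -1.2 -0. ] 0.0
seat [639.2 -28.6  -4.2] 0.915
seat [640.5 -28.5  -3.6] 0.239
seat [639.4 -28.7  -4.4] 0.573
arm end [0.61309972 0.05381594 0.212     ]
```

>>> play_rows(
  series=[
    [[0.001,0,-0.03,0,0,0,1],[0,0,-0.03,0,0,0,1],[0,0,-0.03,0,0,0,1],[0,0,-0.03,0,0,0,1],[0,0,-0.03,0,0,0,1],[0,0,-0.02,0,0,0,1],[0,0,0,0,0,0,1]],
  ],
)

```text
time: 2.6
tool_pos: [0.5309, -0.02, 0.0479]
tool_rot: [-0.0, 0.999, -0.052, -0.004]
contact_force: [-0.6, 1.3, -0.5]
gripper_width: 1.005
grasp_force: 0.0
```

>>> play_rows(
  series=[
    [[0,0,0,0,0,0,0],[0,0,0,0,0,0,0],[0,0,0,0,0,0,0],[0,0,0,0,0,0,0],[0,0,0,0,0,0,0],[0,0,0,0,0,0,0],[0,0,0,0,0,0,0],[0,0,0,0,0,0,0]],
  ],
)

```text
time: 3.4
tool_pos: [0.5352, -0.0189, 0.0529]
tool_rot: [-0.0, 0.999, -0.051, 0.001]
contact_force: [-1.0, -0.3, 4.8]
gripper_width: 0.164
grasp_force: 58.6
```

>>> play_rows(
  series=[
    [[-0.0075,-0.005,0,0,0,0,0],[-0.0075,-0.005,0,0,0,0,0],[-0.0075,-0.005,0,0,0,0,0],[-0.0075,-0.005,0,0,0,0,0],[-0.0075,-0.005,0,0,0,0,0],[-0.0075,-0.005,0,0,0,0,0],[0,0,0,0,0,0,0],[0,0,0,0,0,0,0]],
  ],
)

```text
time: 4.2
tool_pos: [0.4891, -0.0502, 0.0529]
tool_rot: [0.001, 0.999, -0.051, 0.0]
contact_force: [-1.8, -0.9, 8.5]
gripper_width: 0.164
grasp_force: 59.9
```

>>> play_rows(
  series=[
    [[-0.004,-0.003,0.0005,0,0,0,0],[-0.004,-0.003,0.0005,0,0,0,0],[-0.004,-0.003,0.0005,0,0,0,0],[-0.004,-0.003,0,0,0,0,0],[-0.004,-0.003,0,0,0,0,0],[0,0,0,0,0,0,0],[0,0,0,0,0,0,0]],
  ],
)

```text
time: 4.9
tool_pos: [0.4682, -0.0647, 0.0529]
tool_rot: [0.001, 0.999, -0.051, -0.001]
contact_force: [-1.3, -1.8, 5.9]
gripper_width: 0.165
grasp_force: 59.6
```

>>> play_rows(
  series=[
    [[-0.002,-0.002,0,0,0,0,0],[-0.002,-0.002,0,0,0,0,0],[0,0,0,0,0,0,0]],
  ],
)

```text
time: 5.2
tool_pos: [0.4676, -0.0679, 0.053]
tool_rot: [-0.001, 0.999, -0.051, 0.004]
contact_force: [11.2, 2.1, -4.0]
gripper_width: 0.17
grasp_force: 58.9
```

>>> play_rows(
  series=[
    [[-0.001,-0.001,0,0,0,0,0],[-0.001,-0.001,0,0,0,0,0],[0,0,0,0,0,0,0]],
  ],
)

```text
time: 5.5
tool_pos: [0.4676, -0.0679, 0.0531]
tool_rot: [-0.003, 0.999, -0.051, 0.006]
contact_force: [19.9, 9.8, -8.6]
gripper_width: 0.17
grasp_force: 58.7
```

>>> play_rows(
  series=[
    [[0.003,-0.001,0,0,0,0,0],[0,-0.001,0,0,0,0,0],[0,0,0,0,0,0,0]],
  ],
)

```text
time: 5.8
tool_pos: [0.4675, -0.0679, 0.0529]
tool_rot: [-0.005, 0.999, -0.051, 0.001]
contact_force: [7.0, 16.1, 2.5]
gripper_width: 0.171
grasp_force: 60.0
```

>>> play_rows(
  series=[
    [[0,0.004,0,0,0,0,0],[0,0,0,0,0,0,0]],
  ],
)

```text
time: 6.0
tool_pos: [0.4675, -0.0678, 0.053]
tool_rot: [0.0, 0.999, -0.05, 0.002]
contact_force: [6.6, 1.1, -0.9]
gripper_width: 0.167
grasp_force: 59.6
```

```bash
python3 -c "
from h import *
st()"
```

```text
t 6.00 p [467.5 -67.8  53. ] psi -5.8 Z [ 0.004 -0.    -1.   ] j6 1.37 g 0.167 F [ 6.6  1.1 -0.9] 59.58422362804413
```

>>> play_rows(
  series=[
    [[0,0,0,0,0,0,1],[0,0,0,0,0,0,1],[0,0,0,0,0,0,1],[0,0,0,0,0,0,1],[0,0,0.03,0,0,0,1],[0,0,0.03,0,0,0,1],[0,0,0.03,0,0,0,1],[0,0,0.03,0,0,0,1]],
  ],
)

```text
time: 6.8
tool_pos: [0.4658, -0.0681, 0.1739]
tool_rot: [0.0, 0.999, -0.051, -0.0]
contact_force: [0.6, -0.1, -0.0]
gripper_width: 1.0
grasp_force: 0.0
```

>>> play_rows(
  series=[
    [[-0.0033,0.0197,0,0,0,8.24,1],[-0.0033,0.0197,0,0,0,8.24,1],[-0.0033,0.0197,0,0,0,8.24,1],[-0.0033,0.0197,0,0,0,8.24,1],[-0.0033,0.0197,0,0,0,8.24,1],[-0.0033,0.0197,0,0,0,8.24,1],[-0.0033,0.0197,0,0,0,8.24,1],[-0.0033,0.0197,0,0,0,8.24,1],[-0.0033,0.0197,0,0,0,8.24,1],[-0.0033,0.0197,0,0,0,8.24,1]],
  ],
)

```text
time: 7.8
tool_pos: [0.4328, 0.1296, 0.1728]
tool_rot: [-0.0, 0.783, 0.622, -0.0]
contact_force: [0.2, -0.4, 0.4]
gripper_width: 1.0
grasp_force: 0.0
```

>>> play_rows(
  series=[
    [[-0.0033,0.0197,0,0,0,8.24,1],[-0.0033,0.0197,0,0,0,8.24,1],[-0.0033,0.0197,0,0,0,8.24,1],[-0.0033,0.0197,0,0,0,8.24,1],[-0.0033,0.0197,0,0,0,8.24,1],[-0.0033,0.0197,0,0,0,8.24,1],[-0.0033,0.0197,0,0,0,8.24,1],[-0.0033,0.0197,0,0,0,8.24,1],[-0.0033,0.0197,0,0,0,8.24,1],[-0.0033,0.0197,0,0,0,8.24,1]],
  ],
)

```text
time: 8.8
tool_pos: [0.3999, 0.3265, 0.1727]
tool_rot: [-0.0, 0.179, 0.984, -0.0]
contact_force: [0.5, 0.6, -0.1]
gripper_width: 1.004
grasp_force: 0.0
```

>>> play_rows(
  series=[
    [[0,0,0,0,0,0,1],[0,0,0,0,0,0,1],[0,0,0,0,0,0,1]],
  ],
)

```text
time: 9.1
tool_pos: [0.4003, 0.3252, 0.1728]
tool_rot: [-0.0, 0.183, 0.983, -0.0]
contact_force: [0.1, -0.1, 0.3]
gripper_width: 1.002
grasp_force: 0.0
```

```bash
python3 - <<'E'
from h import *
st()
t=grab('top','t1.png');s=grab('scene','s1.png')
for fr in([t],[s]):
  for yaw in(-5.8,):print('seat',*fit(fr,RING,(.5715,-.0775,np.radians(yaw)),.031,'sat',False,pad=-1))
  for n,m,p in(('A',TIN,(.5139,.3898,2.06)),('C',TIN,(.521,-.382,.37)),('lid',LID,(.3855,-.3075,-.32))): print(n,*fit(fr,m,p,0,'sat'))
E
```

```text
t 9.10 p [400.3 325.2 172.8] psi 158.9 Z [-0.    -0.001 -1.   ] j6 -0.66 g 1.002 F [ 0.1 -0.1  0.3] 0.0
seat [572.2 -80.2  -5.5] 0.813
A [514.8 389.8 118.1] 0.929
C [ 521.6 -382.    20.9] 0.968
lid [ 385.4 -307.9  -19.1] 0.844
seat [573.1 -78.5  -5.3] 0.392
A [513.3 389.7 118.1] 0.968
C [ 520.  -382.    20.9] 0.973
lid [ 385.5 -305.8  -19.3] 0.83
```

>>> play_rows(
  series=[
    [[0.0003,0.0008,-0.035,0,0,0,1],[0,0,-0.035,0,0,0,1],[0,0,-0.035,0,0,0,1],[0,0,-0.03,0,0,0,1],[0,0,-0.02,0,0,0,1],[0,0,-0.013,0,0,0,1],[0,0,0,0,0,0,1],[0,0,0,0,0,0,1]],
  ],
)

```text
time: 10.0
tool_pos: [0.4013, 0.3269, 0.0059]
tool_rot: [0.0, 0.183, 0.983, 0.0]
contact_force: [-0.2, 0.1, 0.2]
gripper_width: 0.998
grasp_force: 0.0
```

>>> play_rows(
  series=[
    [[0,0,0,0,0,0,0],[0,0,0,0,0,0,0],[0,0,0,0,0,0,0],[0,0,0,0,0,0,0],[0,0,0,0,0,0,0],[0,0,0,0,0,0,0]],
  ],
)

```text
time: 10.6
tool_pos: [0.4058, 0.3309, 0.011]
tool_rot: [0.005, 0.182, 0.983, 0.005]
contact_force: [1.3, 2.0, 15.7]
gripper_width: 0.006
grasp_force: 7.5
```

>>> play_rows(
  series=[
    [[0,0,0.01,0,0,0,0],[0,0,0.02,0,0,0,0],[0,0,0.03,0,0,0,0],[0,0,0.03,0,0,0,0],[0,0,0.03,0,0,0,0],[0,0,0.02,0,0,0,0],[0,0,0,0,0,0,0],[0,0,0,0,0,0,0]],
  ],
)

```text
time: 11.4
tool_pos: [0.4004, 0.3267, 0.1449]
tool_rot: [0.0, 0.182, 0.983, 0.0]
contact_force: [0.5, -0.4, -0.7]
gripper_width: -0.002
grasp_force: 0.0
```

```bash
python3 - <<'E'
from h import *
st()
t=grab('top','t2.png');s=grab('scene','s2.png')
print(proj(t,(.4,.326,.17)),proj(s,(.4,.326,.17)))
c=lambda im,p,k=5:cv2.resize(im[int(p[1])-40:int(p[1])+40,int(p[0])-40:int(p[0])+40],(400,400),interpolation=cv2.INTER_CUBIC)
cv2.imwrite('pics/g2.png',np.hstack([c(t['frame'],proj(t,(.4,.326,.15))),c(s['frame'],proj(s,(.4,.326,.15)))]))
E
```

```text
t 11.40 p [400.4 326.7 144.9] psi 159.0 Z [ 0.  0. -1.] j6 -0.66 g -0.002 F [ 0.5 -0.4 -0.7] 0.0
[235.40209512 245.09325326] [418.42422002 204.42068266]
```

View pics/g2.png

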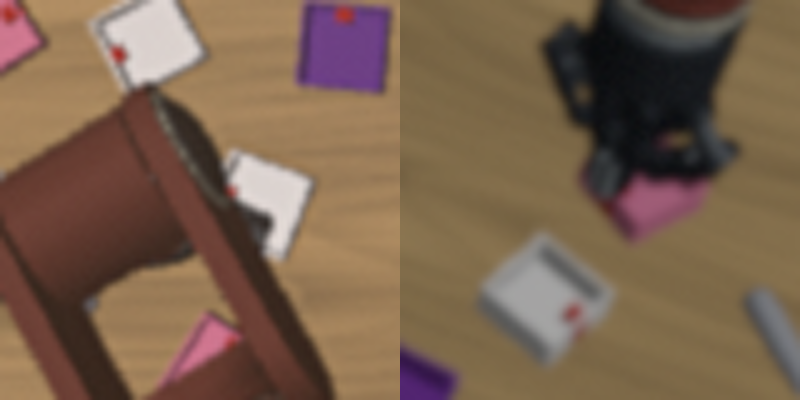

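```bash
python3 - <<'E'
from h import *
for nt in('1','2'):
  t=grab('top');s=grab('scene');t=dict(t,frame=cv2.imread(f'pics/t{nt}.png'));s=dict(s,frame=cv2.imread(f'pics/s{nt}.png'))
  for p in((.41,.30,1.2),(.38,.29,1.2),(.43,.31,1.2)):print(nt,*fit([s],TIN,p,0,'sat'),*fit([t],TIN,p,0,'sat'))
E
```

```text
1 [399.7 325.5  69.1] 0.933 [404.  322.8  73.7] 0.788
1 [399.6 325.3 -19.9] 0.966 [403.5 324.6 -20.2] 0.84
1 [399.8 325.4  69.3] 0.919 [405.7 322.3  75.9] 0.756
2 [395.6 311.5  69.4] 0.934 [398.9 310.3  67.8] 0.808
2 [395.7 311.5  68.6] 0.92 [399.2 310.5  68.2] 0.832
2 [395.7 311.6  69. ] 0.919 [399.6 309.7  71.3] 0.777
```

>>> play_rows(
  series=[
    [[0,0,0,0,0,0,1],[0,0,0,0,0,0,1],[0,0,0,0,0,0,1],[0,0,0,0,0,0,1]],
  ],
)

```text
time: 12.1
tool_pos: [0.4006, 0.3268, 0.145]
tool_rot: [-0.0, 0.182, 0.983, -0.0]
contact_force: [-0.5, 0.4, -0.1]
gripper_width: 0.68
grasp_force: 0.0
```

```bash
python3 - <<'E'
from h import *
st()
s=grab('scene','s3.png');im=s['frame'].copy()
p=manip.state()['tool_pos']
from math import *
for a,c in((69,(0,255,0)),(159,(0,0,255))):
    d=np.array([cos(radians(a)),sin(radians(a)),0])*.0425
    for k in(1,-1): cv2.circle(im,tuple(int(v) for v in proj(s,p+k*d+[0,0,.013]).round()),1,c,-1)
u=proj(s,(.4,.32,.12)).astype(int)
cv2.imwrite('pics/g3.png',cv2.resize(im[u[1]-50:u[1]+50,u[0]-65:u[0]+65],(780,600),interpolation=cv2.INTER_CUBIC))
for p in((.40,.315,1.2),(.395,.31,1.2)):print(*fit([s],TIN,p,0,'sat'))
E
```

```text
t 12.10 p [400.6 326.8 145. ] psi 159.0 Z [-0. -0. -1.] j6 -0.66 g 0.680 F [-0.5  0.4 -0.1] 0.0
[395.7 311.6  69. ] 0.954
[395.8 311.6  68.5] 0.953
```

View pics/g3.png

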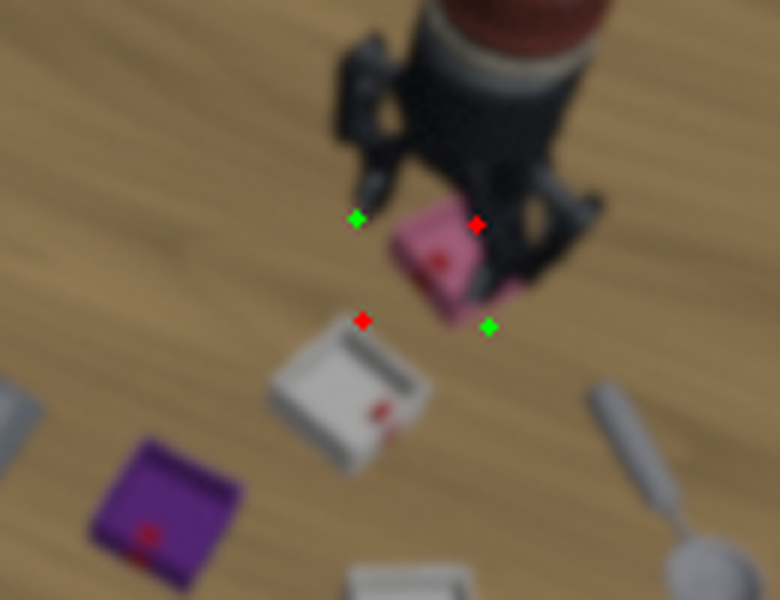

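>>> play_rows(
  series=[
    [[-0.0043,-0.015,0,0,0,0,1],[0,0,-0.03,0,0,0,1],[0,0,-0.03,0,0,0,1],[0,0,-0.03,0,0,0,1],[0,0,-0.02,0,0,0,1],[0,0,-0.013,0,0,0,1],[0,0,-0.01,0,0,0,1],[0,0,0,0,0,0,1],[0,0,0,0,0,0,1]],
  ],
)

```text
time: 13.05
tool_pos: [0.3969, 0.3122, 0.0128]
tool_rot: [0.0, 0.182, 0.983, 0.0]
contact_force: [0.4, 0.0, -0.3]
gripper_width: 0.998
grasp_force: 0.0
```

```bash
python3 - <<'E'
from h import *
st()
s=grab('scene','s4.png');im=s['frame'].copy()
u=proj(s,(.4,.32,.04)).astype(int)
cv2.imwrite('pics/g4.png',cv2.resize(im[u[1]-40:u[1]+40,u[0]-50:u[0]+50],(600,480),interpolation=cv2.INTER_CUBIC))
E
```

```text
t 13.05 p [396.9 312.2  12.8] psi 159.0 Z [ 0.001  0.001 -1.   ] j6 -0.69 g 0.998 F [ 0.4  0.  -0.3] 0.0
```

View pics/g4.png

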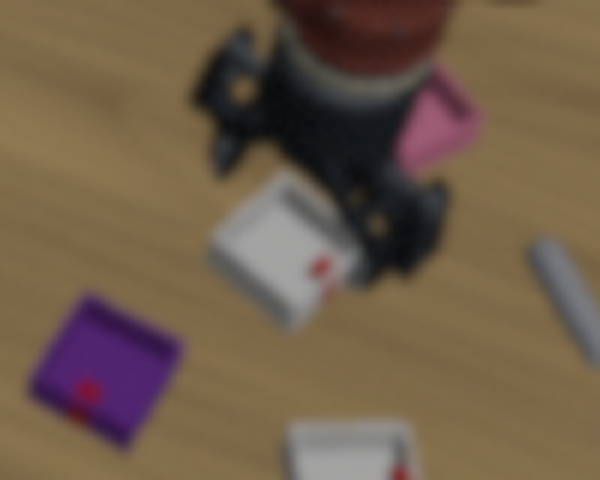

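>>> play_rows(
  series=[
    [[0,0,0.03,0,0,0,1],[0,0,0.03,0,0,0,1],[0,0,0,0,0,0,0],[0,0,0,0,0,0,0],[0,0,0,0,0,0,0],[0,0,0,0,0,0,0],[0,0,0,0,0,0,0],[0,0,0,0,0,0,0],[0,0,0,0,0,0,0]],
  ],
)

```text
time: 14.0
tool_pos: [0.396, 0.3116, 0.0716]
tool_rot: [-0.0, 0.182, 0.983, -0.0]
contact_force: [-0.2, -0.2, 0.0]
gripper_width: 0.004
grasp_force: 0.0
```

```bash
python3 - <<'E'
from h import *
st()
p=manip.state()['tool_pos']
o=[]
for n,dz in(('scene',.03),('top',.0)):
    s=grab(n);im=s['frame']
    u=proj(s,p+[0,0,dz]).astype(int); k=8;W=25
    c=cv2.resize(im[u[1]-W*2+10:u[1]+W+10,u[0]-W:u[0]+W],None,fx=k,fy=k,interpolation=cv2.INTER_CUBIC)
    q=(proj(s,p)-(u[0]-W,u[1]-W*2+10)+.5)*k
    cv2.circle(c,tuple(int(v) for v in q),3,(0,255,0),-1); o.append(c)
cv2.imwrite('pics/g5.png',np.hstack(o)[:600])
E
```

```text
t 14.00 p [396.  311.6  71.6] psi 159.0 Z [-0.001 -0.    -1.   ] j6 -0.69 g 0.004 F [-0.2 -0.2  0. ] 0.0
```

View pics/g5.png

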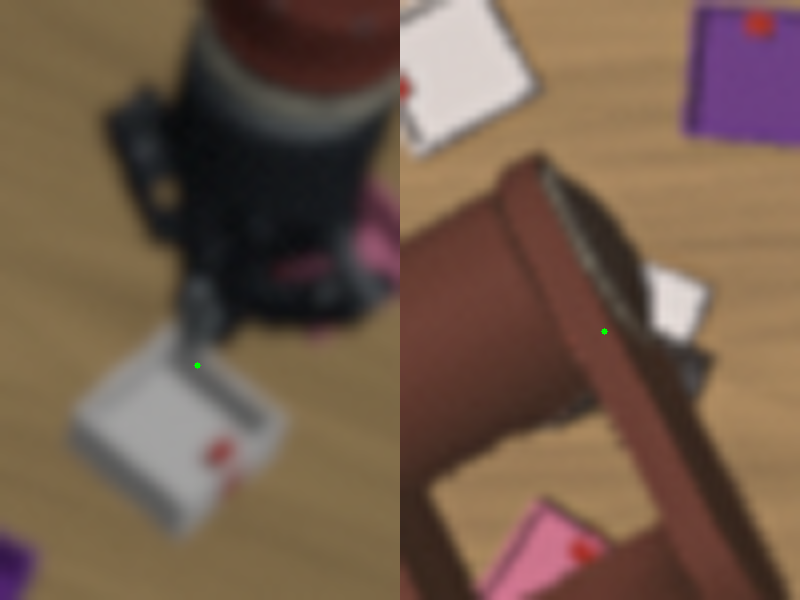

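```bash
python3 - <<'E'
from h import *
s=grab('scene');u=proj(s,(.4,.32,.04)).astype(int)
d=np.array([np.cos(np.radians(69)),np.sin(np.radians(69)),0])
for z in(.013,.026,.039,.052):
  for k in(-.050,.050):
    print(z,k,((proj(s,np.array([.3969,.3122,z])+k*d)-u+[50,40]+.5)*6).round())
E
```

```text
0.013 -0.05 [216. 203.]
0.013 0.05 [356. 321.]
0.026 -0.05 [219. 190.]
0.026 0.05 [361. 309.]
0.039 -0.05 [223. 178.]
0.039 0.05 [366. 297.]
0.052 -0.05 [226. 165.]
0.052 0.05 [371. 284.]
```

>>> play_rows(
  series=[
    [[0,0,0.02,0,0,0,1],[0,0,0,0,0,0,1],[0,0,0,0,0,0,1],[0,0,0,0,0,0,1],[0,0,0,0,0,0,1],[0,0,-0.02,0,0,0,1],[0,0,-0.03,0,0,0,1],[0,0,-0.025,0,0,0,1],[0,0,-0.01,0,0,0,1],[0,0,0,0,0,0,1]],
  ],
)

```text
time: 15.15
tool_pos: [0.3947, 0.3108, 0.005]
tool_rot: [-0.002, 0.182, 0.983, -0.001]
contact_force: [0.3, 0.7, -0.5]
gripper_width: 0.999
grasp_force: 0.0
```

>>> play_rows(
  series=[
    [[0,0,-0.004,0,0,0,1],[0,0,-0.004,0,0,0,1],[0,0,0,0,0,0,1]],
  ],
)

```text
time: 15.45
tool_pos: [0.3966, 0.312, -0.0005]
tool_rot: [0.0, 0.182, 0.983, 0.0]
contact_force: [1.6, -0.5, -0.2]
gripper_width: 1.0
grasp_force: 0.0
```

```bash
python3 - <<'E'
from h import *
st();p=manip.state()['tool_pos']
s=grab('scene','s6.png');im=s['frame'];u=proj(s,(.4,.32,.04)).astype(int)
c=cv2.resize(im[u[1]-35:u[1]+35,u[0]-40:u[0]+40],(640,560),interpolation=cv2.INTER_CUBIC)
d=np.array([np.cos(np.radians(69)),np.sin(np.radians(69)),0])
for z in(.003,.016,.03):
  for k in(-.05,.05): cv2.circle(c,tuple(int(v) for v in (proj(s,np.array([p[0],p[1],z])+k*d)-u+[40,35]+.5)*8),2,(0,255,0),-1)
cv2.imwrite('pics/g6.png',c)
E
```

```text
t 15.45 p [396.6 312.   -0.5] psi 159.0 Z [ 0.001  0.    -1.   ] j6 -0.69 g 1.000 F [ 1.6 -0.5 -0.2] 0.0
```

View pics/g6.png

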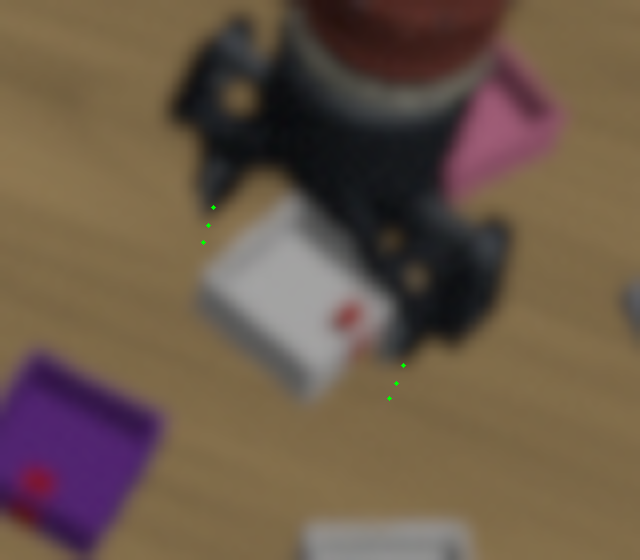

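>>> play_rows(
  series=[
    [[0,0,-0.003,0,0,0,1],[0,0,-0.003,0,0,0,1],[0,0,-0.003,0,0,0,1],[0,0,-0.002,0,0,0,1],[0,0,0,0,0,0,1],[0,0,0,0,0,0,1]],
  ],
)

```text
time: 16.1
tool_pos: [0.3962, 0.3117, -0.0121]
tool_rot: [-0.0, 0.182, 0.983, -0.0]
contact_force: [0.5, 0.4, -0.2]
gripper_width: 0.997
grasp_force: 0.0
```

>>> play_rows(
  series=[
    [[0,0,-0.001,0,0,0,1],[0,0,-0.001,0,0,0,1],[0,0,-0.001,0,0,0,1],[0,0,-0.001,0,0,0,1],[0,0,0,0,0,0,1],[0,0,0,0,0,0,1]],
  ],
)

```text
time: 16.7
tool_pos: [0.3962, 0.3118, -0.016]
tool_rot: [-0.0, 0.182, 0.983, -0.0]
contact_force: [-0.1, 0.8, -0.6]
gripper_width: 0.999
grasp_force: 0.0
```

>>> play_rows(
  series=[
    [[0,0,-0.001,0,0,0,1],[0,0,-0.001,0,0,0,1],[0,0,-0.001,0,0,0,1],[0,0,-0.001,0,0,0,1],[0,0,0,0,0,0,1]],
  ],
)

```text
time: 17.2
tool_pos: [0.3961, 0.3117, -0.0202]
tool_rot: [-0.0, 0.182, 0.983, -0.0]
contact_force: [0.3, -0.7, -0.2]
gripper_width: 0.999
grasp_force: 0.0
```

>>> play_rows(
  series=[
    [[0,0,0,0,0,0,0.9],[0,0,0,0,0,0,0.85],[0,0,0,0,0,0,0.8],[0,0,0,0,0,0,0.75],[0,0,0,0,0,0,0.7],[0,0,0,0,0,0,0.65],[0,0,0,0,0,0,0.6],[0,0,0,0,0,0,0.5],[0,0,0,0,0,0,0.5]],
  ],
)

```text
time: 18.1
tool_pos: [0.3967, 0.3121, -0.0194]
tool_rot: [0.0, 0.182, 0.983, 0.0]
contact_force: [-1.0, 1.0, 5.0]
gripper_width: 0.694
grasp_force: 65.5
```

>>> play_rows(
  series=[
    [[0,0,0.01,0,0,0,0],[0,0,0.02,0,0,0,0],[0,0,0.03,0,0,0,0],[0,0,0.03,0,0,0,0],[0,0,0.03,0,0,0,0],[0,0,0.02,0,0,0,0],[0,0,0,0,0,0,0]],
  ],
)

```text
time: 18.8
tool_pos: [0.3979, 0.3127, 0.1233]
tool_rot: [0.002, 0.182, 0.983, 0.002]
contact_force: [0.2, 1.0, -1.6]
gripper_width: 0.69
grasp_force: 65.1
```

>>> play_rows(
  series=[
    [[0.0088,-0.0195,0,0,0,-3.74,0],[0.0088,-0.0195,0,0,0,-3.74,0],[0.0088,-0.0195,0,0,0,-3.74,0],[0.0088,-0.0195,0,0,0,-3.74,0],[0.0088,-0.0195,0,0,0,-3.74,0],[0.0088,-0.0195,0,0,0,-3.74,0],[0.0088,-0.0195,0,0,0,-3.74,0],[0.0088,-0.0195,0,0,0,-3.74,0],[0.0088,-0.0195,0,0,0,-3.74,0],[0.0088,-0.0195,0,0,0,-3.74,0]],
  ],
)

```text
time: 19.8
tool_pos: [0.4828, 0.1157, 0.1174]
tool_rot: [-0.002, 0.489, 0.872, -0.001]
contact_force: [0.2, -0.5, -1.4]
gripper_width: 0.689
grasp_force: 65.0
```

>>> play_rows(
  series=[
    [[0.0088,-0.0195,0,0,0,-3.74,0],[0.0088,-0.0195,0,0,0,-3.74,0],[0.0088,-0.0195,0,0,0,-3.74,0],[0.0088,-0.0195,0,0,0,-3.74,0],[0.0088,-0.0195,0,0,0,-3.74,0],[0.0088,-0.0195,0,0,0,-3.74,0],[0.0088,-0.0195,0,0,0,-3.74,0],[0.0088,-0.0195,0,0,0,-3.74,0],[0.0088,-0.0195,0,0,0,-3.74,0],[0.0088,-0.0195,0,0,0,-3.74,0]],
  ],
)

```text
time: 20.8
tool_pos: [0.5708, -0.0787, 0.1172]
tool_rot: [-0.002, 0.743, 0.669, -0.001]
contact_force: [0.8, 0.2, -1.2]
gripper_width: 0.69
grasp_force: 65.0
```

>>> play_rows(
  series=[
    [[0,0,0,0,0,0,0],[0,0,0,0,0,0,0],[0,0,0,0,0,0,0]],
  ],
)

```text
time: 21.1
tool_pos: [0.5711, -0.0773, 0.1186]
tool_rot: [-0.001, 0.742, 0.671, -0.001]
contact_force: [-0.4, -0.6, -1.8]
gripper_width: 0.696
grasp_force: 65.1
```

```bash
python3 - <<'E'
from h import *
st();p=manip.state()['tool_pos']
s=grab('scene','s7.png')
for dz in(.016,.020,.024): print(dz,*fit([s],TIN,(p[0],p[1],np.radians(-5.8)),p[2]+dz,'sat',pad=2))
u=proj(s,p).astype(int);cv2.imwrite('pics/g7.png',cv2.resize(s['frame'][u[1]-40:u[1]+40,u[0]-50:u[0]+50],(600,480),interpolation=cv2.INTER_CUBIC))
E
```

```text
t 21.10 p [571.1 -77.3 118.6] psi 84.3 Z [-0.002  0.001 -1.   ] j6 -0.16 g 0.696 F [-0.4 -0.6 -1.8] 65.06818853260484
0.016 [ 5.696e+02 -7.960e+01 -5.000e-01] 0.606
0.02 [570.5 -78.3  -3.4] 0.604
0.024 [572.9 -76.6  -3.6] 0.606
```

View pics/g7.png

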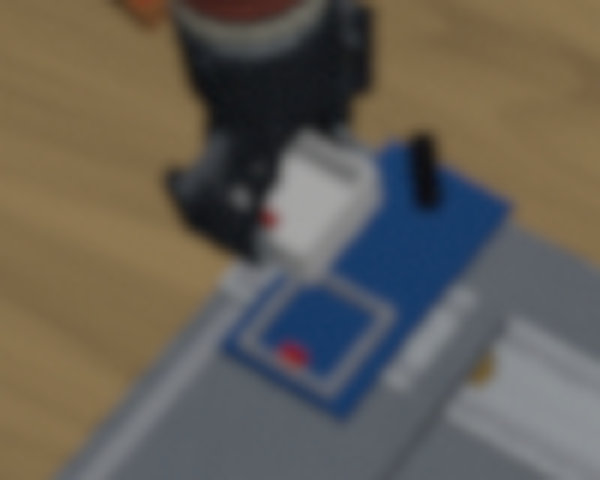

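>>> play_rows(
  series=[
    [[0.001,-0.0012,-0.02,0,0,0,0],[0,0,-0.02,0,0,0,0],[0,0,-0.02,0,0,0,0],[0,0,-0.015,0,0,0,0],[0,0,-0.01,0,0,0,0],[0,0,-0.005,0,0,0,0],[0,0,0,0,0,0,0],[0,0,0,0,0,0,0]],
  ],
)

```text
time: 21.95
tool_pos: [0.574, -0.0796, 0.0309]
tool_rot: [0.001, 0.742, 0.67, 0.0]
contact_force: [0.8, 0.2, -1.5]
gripper_width: 0.689
grasp_force: 65.2
```

>>> play_rows(
  series=[
    [[0,0,-0.004,0,0,0,0],[0,0,-0.004,0,0,0,0],[0,0,-0.002,0,0,0,0],[0,0,0,0,0,0,0],[0,0,0,0,0,0,0]],
  ],
)

```text
time: 22.45
tool_pos: [0.5732, -0.0795, 0.0199]
tool_rot: [-0.0, 0.742, 0.67, -0.0]
contact_force: [-0.1, 0.4, -1.8]
gripper_width: 0.689
grasp_force: 65.3
```

>>> play_rows(
  series=[
    [[0,0,-0.002,0,0,0,0],[0,0,-0.002,0,0,0,0],[0,0,-0.002,0,0,0,0],[0,0,0,0,0,0,0],[0,0,0,0,0,0,0]],
  ],
)

```text
time: 22.95
tool_pos: [0.5776, -0.0801, 0.0188]
tool_rot: [0.004, 0.742, 0.67, 0.003]
contact_force: [-0.9, 1.9, 11.9]
gripper_width: 0.694
grasp_force: 66.9
```

```bash
python3 - <<'E'
from h import *
st()
E
```

```text
t 22.95 p [577.6 -80.1  18.8] psi 84.2 Z [ 0.009 -0.001 -1.   ] j6 -0.17 g 0.694 F [-0.9  1.9 11.9] 66.90999460479361
```

>>> play_rows(
  series=[
    [[0,0,0.004,0,0,0,0],[0,0,0.004,0,0,0,0],[0,0,0,0,0,0,0],[0,0,0,0,0,0,0],[0,0,0,0,0,0,0]],
  ],
)

```text
time: 23.45
tool_pos: [0.5726, -0.0793, 0.0212]
tool_rot: [-0.001, 0.742, 0.67, -0.0]
contact_force: [0.3, 0.3, -2.3]
gripper_width: 0.693
grasp_force: 65.1
```

```bash
python3 - <<'E'
from h import *
st();p=manip.state()['tool_pos']
s=grab('scene','s8.png');t=grab('top','t8.png')
a=np.radians(-5.8);c,q=np.cos(a),np.sin(a)
o=[]
for f in(s,t):
    u=proj(f,(.572,-.0787,.06)).astype(int);k=10
    im=cv2.resize(f['frame'][u[1]-30:u[1]+30,u[0]-20:u[0]+20],None,fx=k,fy=k,interpolation=cv2.INTER_CUBIC)
    for (x,y,z0,h,col) in((.572,-.0787,.039,0,(0,255,0)),(p[0],p[1],p[2]+.02+.036,0,(0,255,255))):
        P=np.array([(proj(f,(x+c*i-q*j,y+q*i+c*j,z0))-u+[20,30]+.5)*k for i,j in((.03,.03),(.03,-.03),(-.03,-.03),(-.03,.03))])
        cv2.polylines(im,[P.astype(int)],True,col,1)
    o.append(im)
cv2.imwrite('pics/g8.png',np.hstack(o))
E
```

```text
t 23.45 p [572.6 -79.3  21.2] psi 84.2 Z [-0.001  0.    -1.   ] j6 -0.17 g 0.693 F [ 0.3  0.3 -2.3] 65.10661535634426
```

View pics/g8.png

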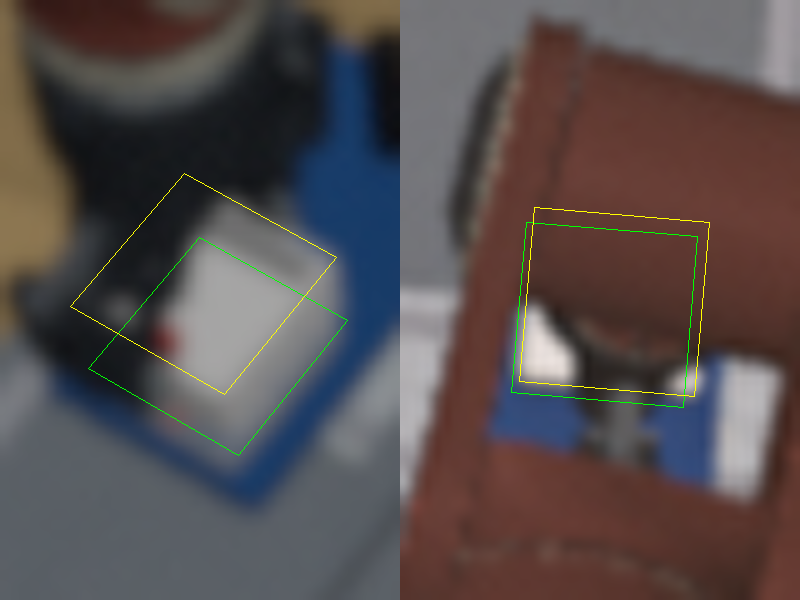

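```bash
cat >> h.py <<'E'
def fitw(items,model,p0,z,kind='sat',yawfix=False):
    """items: (frame,win) with win=(x0,y0,w,h) in full-image pixels"""
    gs=[feat(f['frame'],kind)[w[1]:w[1]+w[3],w[0]:w[0]+w[2]] for f,w in items]
    def cost(q):
        p=[q[0]/1e3,q[1]/1e3,p0[2] if yawfix else np.radians(q[2])]
        return -sum(abs(np.corrcoef(cv2.GaussianBlur(render(f,model,p,z,w),(0,0),.6).ravel(),g.ravel())[0,1]) for (f,w),g in zip(items,gs))/len(gs)
    x0=np.array([p0[0]*1e3,p0[1]*1e3,np.degrees(p0[2])])
    sim=np.array([x0,x0+[3,0,0],x0+[0,3,0],x0+[0,0,3]])
    r=minimize(cost,x0,method='Nelder-Mead',options=dict(initial_simplex=sim,xatol=.05,fatol=1e-5))
    return r.x.round(1),round(-r.fun,3)
E
python3 - <<'E'
from h import *
T=grab('top');S=grab('scene')
s=dict(S,frame=cv2.imread('pics/s8.png'));t=dict(T,frame=cv2.imread('pics/t8.png'))
us=proj(s,(.572,-.0787,.06)).astype(int)-[20,30];ut=proj(t,(.572,-.0787,.06)).astype(int)-[20,30]
ws=(us[0]+20,us[1]+20,16,26);wl=(ut[0]+9,ut[1]+31,8,11);wr=(ut[0]+28,ut[1]+36,3,6)
p=(.5726,-.0793,np.radians(-5.8));z=.0412
for yf in(True,False):
  print('scene',*fitw([(s,ws)],TIN,p,z,yawfix=yf))
  print('top',*fitw([(t,wl)],TIN,p,z,yawfix=yf))
  print('all',*fitw([(s,ws),(t,wl)],TIN,p,z,yawfix=yf))
# blue carrier outline now vs before (t1/s1): shift by phase correlation on visible patch
E
```

```text
scene [574.2 -76.3  -9.1] 0.805
top [573.7 -75.2  -7.1] 0.927
all [573.8 -75.7  -9.7] 0.864
scene [573.9 -76.2  -5.4] 0.805
top [572.9 -75.7  -8.1] 0.928
all [573.1 -75.9  -8.2] 0.864
```

>>> play_rows(
  series=[
    [[-0.0013,-0.003,0,0,0,0,0],[0,0,0,0,0,0,0],[0,0,-0.002,0,0,0,0],[0,0,-0.002,0,0,0,0],[0,0,-0.002,0,0,0,0],[0,0,0,0,0,0,0],[0,0,0,0,0,0,0]],
  ],
)

```text
time: 24.35
tool_pos: [0.5725, -0.0825, 0.0165]
tool_rot: [0.0, 0.742, 0.67, 0.0]
contact_force: [0.2, 0.5, 0.3]
gripper_width: 0.692
grasp_force: 65.3
```

>>> play_rows(
  series=[
    [[0,0,-0.002,0,0,0,0],[0,0,-0.002,0,0,0,0],[0,0,0,0,0,0,0],[0,0,0,0,0,0,0]],
  ],
)

```text
time: 24.75
tool_pos: [0.5757, -0.0828, 0.0163]
tool_rot: [0.003, 0.742, 0.67, 0.002]
contact_force: [-0.0, 2.9, 13.2]
gripper_width: 0.691
grasp_force: 67.0
```

>>> play_rows(
  series=[
    [[0,0,-0.001,0,0,0,0],[0,0,-0.001,0,0,0,0],[0,0,0,0,0,0,0],[0,0,0,0,0,0,0]],
  ],
)

```text
time: 25.15
tool_pos: [0.5772, -0.083, 0.0161]
tool_rot: [0.004, 0.742, 0.67, 0.003]
contact_force: [-0.5, 4.0, 19.2]
gripper_width: 0.692
grasp_force: 67.8
```

>>> play_rows(
  series=[
    [[0,0,0.003,0,0,0,0],[0,0.0013,0,0,0,0,0],[0,0,-0.001,0,0,0,0],[0,0,-0.001,0,0,0,0],[0,0,0,0,0,0,0]],
  ],
)

```text
time: 25.65
tool_pos: [0.5761, -0.0824, 0.0161]
tool_rot: [0.004, 0.742, 0.67, 0.002]
contact_force: [-1.0, 1.6, 16.7]
gripper_width: 0.695
grasp_force: 67.6
```

```bash
python3 - <<'E'
from h import *
st()
E
```

```text
t 25.65 p [576.1 -82.4  16.1] psi 84.2 Z [ 0.008 -0.003 -1.   ] j6 -0.17 g 0.695 F [-1.   1.6 16.7] 67.64583993162378
```

>>> play_rows(
  series=[
    [[0,0,0.002,0,0,0,0],[-0.0015,0,0,0,0,0,0],[0,0,0,0,0,0,0],[0,0,0,0,0,0,0]],
  ],
)

```text
time: 26.05
tool_pos: [0.5735, -0.0821, 0.0163]
tool_rot: [0.003, 0.742, 0.67, 0.002]
contact_force: [-0.2, 0.4, 10.9]
gripper_width: 0.696
grasp_force: 66.7
```

>>> play_rows(
  series=[
    [[-0.001,0,0,0,0,0,0],[0,0,0,0,0,0,0]],
  ],
)

```text
time: 26.25
tool_pos: [0.5726, -0.082, 0.0163]
tool_rot: [0.003, 0.742, 0.67, 0.002]
contact_force: [1.4, 0.8, 10.5]
gripper_width: 0.693
grasp_force: 66.7
```

>>> play_rows(
  series=[
    [[-0.001,0,0,0,0,0,0],[0,0,0,0,0,0,0]],
  ],
)

```text
time: 26.45
tool_pos: [0.5716, -0.0819, 0.0163]
tool_rot: [0.003, 0.742, 0.67, 0.002]
contact_force: [1.4, 0.3, 10.4]
gripper_width: 0.694
grasp_force: 66.6
```

>>> play_rows(
  series=[
    [[0,0.001,0,0,0,0,0],[0,0,0,0,0,0,0]],
  ],
)

```text
time: 26.65
tool_pos: [0.5717, -0.0815, 0.0163]
tool_rot: [0.003, 0.742, 0.67, 0.001]
contact_force: [2.8, 0.3, 10.4]
gripper_width: 0.69
grasp_force: 66.6
```

>>> play_rows(
  series=[
    [[0,0.001,0,0,0,0,0],[0,0,0,0,0,0,0]],
  ],
)

```text
time: 26.85
tool_pos: [0.5717, -0.0806, 0.0163]
tool_rot: [0.003, 0.742, 0.67, 0.001]
contact_force: [1.7, -1.3, 9.9]
gripper_width: 0.689
grasp_force: 66.7
```

```bash
cat > chk.py <<'E'
from h import *
st();p=manip.state()['tool_pos']
s=grab('scene','s9.png');t=grab('top','t9.png')
s1=cv2.imread('pics/s1.png')
us=proj(s,(.572,-.0787,.06)).astype(int)-[20,30];ut=proj(t,(.572,-.0787,.06)).astype(int)-[20,30]
ws=(us[0]+20,us[1]+20,16,26);wl=(ut[0]+9,ut[1]+31,8,11)
P=(p[0],p[1]+.003,np.radians(-5.8));z=p[2]+.020
print('scene',*fitw([(s,ws)],TIN,P,z)); print('top',*fitw([(t,wl)],TIN,P,z)); print('all',*fitw([(s,ws),(t,wl)],TIN,P,z))
q=proj(s,(.4675,-.0678,.06)).astype(int)
g=lambda im:cv2.cvtColor(im[q[1]-12:q[1]+12,q[0]-6:q[0]+14],cv2.COLOR_BGR2GRAY).astype(np.float32)
print('post shift px',cv2.phaseCorrelate(g(s1),g(s['frame']),cv2.createHanningWindow((20,24),cv2.CV_32F)))
# px per mm along stage axes
b=proj(s,(.4675,-.0678,.06)); print('px/mm x',(proj(s,(.4685,-.0679,.06))-b).round(2),'y',(proj(s,(.4676,-.0668,.06))-b).round(2))
E
python3 chk.py
```

```text
t 26.85 p [571.7 -80.6  16.3] psi 84.2 Z [ 0.007 -0.003 -1.   ] j6 -0.17 g 0.689 F [ 1.7 -1.3  9.9] 66.65061209583655
scene [573.4 -76.6  -7.4] 0.807
top [569.9 -76.9 -13.5] 0.882
all [572.4 -75.5  -6.8] 0.837
post shift px ((-0.05357205582974345, 0.49667319212219496), 1.1211003258824348)
px/mm x [-0.17  0.21] y [0.25 0.13]
```

>>> play_rows(
  series=[
    [[0,0,0.001,0,0,0,0],[-0.001,0,0,0,0,0,0],[0,0,0,0,0,0,0]],
  ],
)

```text
time: 27.25
tool_pos: [0.5697, -0.0803, 0.0163]
tool_rot: [0.003, 0.742, 0.67, 0.001]
contact_force: [0.6, -1.1, 7.9]
gripper_width: 0.695
grasp_force: 66.2
```

>>> play_rows(
  series=[
    [[0,-0.0007,0,0,0,0,0],[0,0,0,0,0,0,0]],
  ],
)

```text
time: 27.45
tool_pos: [0.5697, -0.0804, 0.0163]
tool_rot: [0.002, 0.742, 0.67, 0.001]
contact_force: [-0.7, 0.2, 8.2]
gripper_width: 0.692
grasp_force: 66.2
```

>>> play_rows(
  series=[
    [[0,-0.0007,0,0,0,0,0],[0,0,0,0,0,0,0]],
  ],
)

```text
time: 27.65
tool_pos: [0.5696, -0.081, 0.0163]
tool_rot: [0.002, 0.742, 0.67, 0.001]
contact_force: [1.4, 0.8, 8.5]
gripper_width: 0.687
grasp_force: 66.3
```

>>> play_rows(
  series=[
    [[0,-0.0007,0,0,0,0,0],[0,0,0,0,0,0,0]],
  ],
)

```text
time: 27.85
tool_pos: [0.5696, -0.0817, 0.0163]
tool_rot: [0.002, 0.742, 0.67, 0.001]
contact_force: [0.6, 1.5, 8.8]
gripper_width: 0.688
grasp_force: 66.3
```

>>> play_rows(
  series=[
    [[0,-0.0007,0,0,0,0,0],[0,0,0,0,0,0,0]],
  ],
)

```text
time: 28.05
tool_pos: [0.5695, -0.0822, 0.0163]
tool_rot: [0.002, 0.742, 0.67, 0.001]
contact_force: [0.7, 2.0, 9.5]
gripper_width: 0.691
grasp_force: 66.4
```

>>> play_rows(
  series=[
    [[0,-0.0007,0,0,0,0,0],[0,0,0,0,0,0,0]],
  ],
)

```text
time: 28.25
tool_pos: [0.5695, -0.0822, 0.0164]
tool_rot: [0.001, 0.742, 0.67, 0.002]
contact_force: [0.1, 4.3, 9.9]
gripper_width: 0.691
grasp_force: 66.4
```

>>> play_rows(
  series=[
    [[0,-0.0007,0,0,0,0,0],[0,0,0,0,0,0,0]],
  ],
)

```text
time: 28.45
tool_pos: [0.5695, -0.0823, 0.0163]
tool_rot: [0.001, 0.742, 0.67, 0.002]
contact_force: [1.2, 5.8, 10.1]
gripper_width: 0.688
grasp_force: 66.5
```

>>> play_rows(
  series=[
    [[0,0,0.005,0,0,0,0],[0.001,0.004,0.001,0,0,0,0],[0,0,0,0,0,0,0],[0,0,0,0,0,0,0]],
  ],
)

```text
time: 28.85
tool_pos: [0.5677, -0.0792, 0.0191]
tool_rot: [-0.001, 0.742, 0.671, -0.001]
contact_force: [-0.2, -1.0, -2.2]
gripper_width: 0.688
grasp_force: 65.1
```

>>> play_rows(
  series=[
    [[0,0,-0.002,0,0,0,0],[0,0,-0.002,0,0,0,0],[0,0,-0.001,0,0,0,0],[0,0,0,0,0,0,0],[0,0,0,0,0,0,0]],
  ],
)

```text
time: 29.35
tool_pos: [0.5695, -0.0796, 0.0165]
tool_rot: [0.001, 0.742, 0.67, 0.001]
contact_force: [-0.4, 1.2, 5.0]
gripper_width: 0.691
grasp_force: 66.0
```

>>> play_rows(
  series=[
    [[-0.001,0,0,0,0,0,0],[0,0,0,0,0,0,0]],
  ],
)

```text
time: 29.55
tool_pos: [0.569, -0.0795, 0.0165]
tool_rot: [0.001, 0.742, 0.67, 0.001]
contact_force: [1.5, 1.1, 4.9]
gripper_width: 0.694
grasp_force: 66.0
```

>>> play_rows(
  series=[
    [[-0.001,0,0,0,0,0,0],[0,0,0,0,0,0,0]],
  ],
)

```text
time: 29.75
tool_pos: [0.5679, -0.0794, 0.0165]
tool_rot: [0.001, 0.742, 0.67, 0.001]
contact_force: [1.3, 2.3, 6.1]
gripper_width: 0.693
grasp_force: 66.2
```

>>> play_rows(
  series=[
    [[-0.001,0,0,0,0,0,0],[0,0,0,0,0,0,0]],
  ],
)

```text
time: 29.95
tool_pos: [0.567, -0.0793, 0.0165]
tool_rot: [0.001, 0.742, 0.67, 0.001]
contact_force: [2.2, 2.9, 6.0]
gripper_width: 0.695
grasp_force: 66.2
```

>>> play_rows(
  series=[
    [[-0.001,0,0,0,0,0,0],[0,0,0,0,0,0,0]],
  ],
)

```text
time: 30.15
tool_pos: [0.5665, -0.0796, 0.0166]
tool_rot: [0.002, 0.742, 0.67, 0.002]
contact_force: [4.2, 1.2, 5.9]
gripper_width: 0.694
grasp_force: 66.0
```

>>> play_rows(
  series=[
    [[0,0,0.005,0,0,0,0],[0.0042,0.0012,0,0,0,0,0],[0,0,0,0,0,0,0],[0,0,0,0,0,0,0]],
  ],
)

```text
time: 30.55
tool_pos: [0.5672, -0.0779, 0.0186]
tool_rot: [-0.001, 0.742, 0.67, -0.001]
contact_force: [0.2, -0.3, -2.5]
gripper_width: 0.691
grasp_force: 67.1
```

>>> play_rows(
  series=[
    [[0,0,-0.002,0,0,0,0],[0,0,-0.002,0,0,0,0],[0,0,-0.001,0,0,0,0],[0,0,0,0,0,0,0],[0,0,0,0,0,0,0]],
  ],
)

```text
time: 31.05
tool_pos: [0.5695, -0.0782, 0.0164]
tool_rot: [0.0, 0.742, 0.67, 0.0]
contact_force: [-0.5, 0.7, 4.7]
gripper_width: 0.693
grasp_force: 68.1
```

>>> play_rows(
  series=[
    [[0,-0.0007,0,0,0,0,0],[0,0,0,0,0,0,0]],
  ],
)

```text
time: 31.25
tool_pos: [0.5695, -0.0783, 0.0164]
tool_rot: [-0.0, 0.742, 0.67, 0.001]
contact_force: [-0.2, 3.2, 5.5]
gripper_width: 0.691
grasp_force: 68.0
```

>>> play_rows(
  series=[
    [[0,-0.0007,0,0,0,0,0],[0,0,0,0,0,0,0]],
  ],
)

```text
time: 31.45
tool_pos: [0.5695, -0.0789, 0.0164]
tool_rot: [-0.0, 0.742, 0.67, 0.001]
contact_force: [-0.4, 4.3, 5.6]
gripper_width: 0.691
grasp_force: 68.0
```

>>> play_rows(
  series=[
    [[0,-0.0007,0,0,0,0,0],[0,0,0,0,0,0,0]],
  ],
)

```text
time: 31.65
tool_pos: [0.5696, -0.0796, 0.0163]
tool_rot: [0.0, 0.742, 0.67, 0.001]
contact_force: [-0.7, 3.1, 6.1]
gripper_width: 0.69
grasp_force: 68.0
```

>>> play_rows(
  series=[
    [[0,-0.0007,0,0,0,0,0],[0,0,0,0,0,0,0]],
  ],
)

```text
time: 31.85
tool_pos: [0.5696, -0.0809, 0.0158]
tool_rot: [0.001, 0.742, 0.67, 0.001]
contact_force: [1.3, 0.0, -0.4]
gripper_width: 0.69
grasp_force: 67.0
```

```bash
python3 chk.py
```

```text
t 31.85 p [569.6 -80.9  15.8] psi 84.2 Z [ 0.002 -0.    -1.   ] j6 -0.17 g 0.690 F [ 1.3  0.  -0.4] 67.02291364199482
scene [571.5 -77.4  -8.4] 0.809
top [569.7 -76.7  -7.6] 0.866
all [570.2 -76.8  -6.7] 0.834
post shift px ((0.04905968024321794, 0.2535696786051602), 1.1101011405388514)
px/mm x [-0.17  0.21] y [0.25 0.13]
```

>>> play_rows(
  series=[
    [[0,0,-0.001,0,0,0,0],[0,0,-0.001,0,0,0,0],[0,0,0,0,0,0,0]],
  ],
)

```text
time: 32.25
tool_pos: [0.5684, -0.0808, 0.0125]
tool_rot: [-0.0, 0.742, 0.67, -0.0]
contact_force: [0.9, 2.3, -2.8]
gripper_width: 0.689
grasp_force: 67.1
```

>>> play_rows(
  series=[
    [[0,0,-0.001,0,0,0,0],[0,0,-0.001,0,0,0,0],[0,0,0,0,0,0,0]],
  ],
)

```text
time: 32.55
tool_pos: [0.5688, -0.0808, 0.0115]
tool_rot: [-0.0, 0.742, 0.67, 0.0]
contact_force: [-0.6, 2.4, 3.6]
gripper_width: 0.691
grasp_force: 67.6
```

>>> play_rows(
  series=[
    [[0,0,-0.001,0,0,0,0],[0,0,0,0,0,0,0]],
  ],
)

```text
time: 32.75
tool_pos: [0.5696, -0.0809, 0.0115]
tool_rot: [0.001, 0.742, 0.67, 0.001]
contact_force: [-0.1, 3.4, 6.8]
gripper_width: 0.687
grasp_force: 68.1
```

>>> play_rows(
  series=[
    [[0,0,0.002,0,0,0,1],[0,0,0,0,0,0,1],[0,0,0,0,0,0,1],[0,0,0,0,0,0,1],[0,0,0.02,0,0,0,1],[0,0,0.02,0,0,0,1],[0,0,0.02,0,0,0,1],[0,0,0,0,0,0,1]],
  ],
)

```text
time: 33.55
tool_pos: [0.5709, -0.0817, 0.0752]
tool_rot: [0.003, 0.742, 0.67, 0.002]
contact_force: [0.9, -0.9, -0.2]
gripper_width: 1.0
grasp_force: 0.0
```

>>> play_rows(
  series=[
    [[0,0,0,0,0,-8.2,1],[0,0,0,0,0,-8.2,1],[0,0,0,0,0,-8.2,1],[0,0,0,0,0,-8.2,1],[0,0,0,0,0,-8.2,1],[0,0,0,0,0,-8.2,1],[0,0,0,0,0,-8.2,1],[0,0,0,0,0,-8.2,1],[0,0,0,0,0,-8.2,1],[0,0,0,0,0,-8.2,1]],
  ],
)

```text
time: 34.55
tool_pos: [0.5677, -0.0808, 0.0702]
tool_rot: [-0.0, 1.0, 0.016, -0.001]
contact_force: [0.0, 0.3, 0.3]
gripper_width: 1.0
grasp_force: 0.0
```

>>> play_rows(
  series=[
    [[0,0,0,0,0,-8,1],[0,0,0,0,0,0,1],[0,0,0,0,0,0,1]],
  ],
)

```text
time: 34.85
tool_pos: [0.568, -0.0809, 0.0709]
tool_rot: [-0.0, 0.999, -0.049, -0.001]
contact_force: [0.2, 0.8, 0.3]
gripper_width: 0.996
grasp_force: 0.0
```

```bash
python3 - <<'E'
from h import *
st()
t=grab('top','t10.png');s=grab('scene','s10.png')
s1=cv2.imread('pics/s1.png')
q=proj(s,(.4675,-.0678,.06)).astype(int)
g=lambda im:cv2.cvtColor(im[q[1]-12:q[1]+12,q[0]-6:q[0]+14],cv2.COLOR_BGR2GRAY).astype(np.float32)
print('post shift px',cv2.phaseCorrelate(g(s1),g(s['frame']),cv2.createHanningWindow((20,24),cv2.CV_32F)))
for n,f in(('s',s),('t',t)): print(n,*fit([f],TIN,(.572,-.079,np.radians(-5.8)),.031,'sat',pad=1))
o=[]
for f in(s,t):
    u=proj(f,(.572,-.0787,.05)).astype(int);k=10
    o.append(cv2.resize(f['frame'][u[1]-30:u[1]+30,u[0]-20:u[0]+20],None,fx=k,fy=k,interpolation=cv2.INTER_CUBIC))
cv2.imwrite('pics/g10.png',np.hstack(o))
E
```

```text
t 34.85 p [568.  -80.9  70.9] psi -5.6 Z [-0.002  0.    -1.   ] j6 1.40 g 0.996 F [0.2 0.8 0.3] 0.0
post shift px ((-0.12604371381075907, 0.04701648567639083), 1.1149162928263345)
s [570.7 -86.  -10.4] 0.606
t [567.2 -78.5  -0.7] 0.445
```

View pics/g10.png

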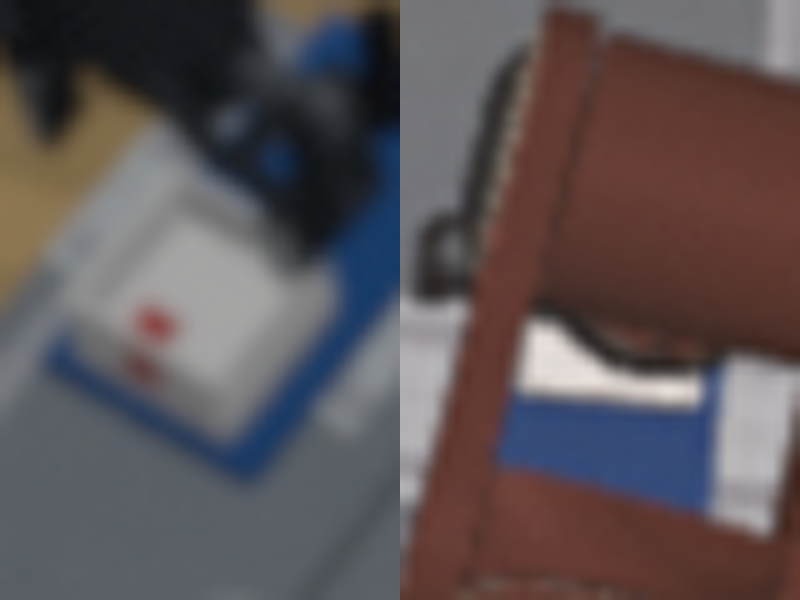

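>>> play_rows(
  series=[
    [[0,0,-0.02,0,0,0,1],[0,0,-0.02,0,0,0,1],[0,0,-0.012,0,0,0,1],[0,0,-0.007,0,0,0,1],[0,0,0,0,0,0,1],[0,0,0,0,0,0,0.9],[0,0,0,0,0,0,0.8],[0,0,0,0,0,0,0.75]],
  ],
)

```text
time: 35.75
tool_pos: [0.5694, -0.0811, 0.014]
tool_rot: [0.0, 0.999, -0.051, 0.001]
contact_force: [0.1, 0.5, 0.4]
gripper_width: 0.75
grasp_force: 0.0
```

>>> play_rows(
  series=[
    [[0,0,0,0,0,0,0.72],[0,0,0,0,0,0,0.7],[0,0,0,0,0,0,0.65],[0,0,0,0,0,0,0.6],[0,0,0,0,0,0,0.6],[0,0,0,0,0,0,0.6]],
  ],
)

```text
time: 36.35
tool_pos: [0.5697, -0.0799, 0.0144]
tool_rot: [-0.001, 0.999, -0.051, 0.001]
contact_force: [-0.1, 4.7, 5.1]
gripper_width: 0.69
grasp_force: 66.0
```

```bash
cat > post.py <<'E'
from h import *
st()
s=grab('scene')
s1=cv2.imread('pics/s1.png')
q=proj(s,(.4675,-.0678,.06)).astype(int)
g=lambda im:cv2.cvtColor(im[q[1]-12:q[1]+12,q[0]-6:q[0]+14],cv2.COLOR_BGR2GRAY).astype(np.float32)
d=cv2.phaseCorrelate(g(s1),g(s['frame']),cv2.createHanningWindow((20,24),cv2.CV_32F))[0]
print('post shift mm x,y',np.linalg.solve([[-.17,.25],[.21,.13]],d).round(1))
E
python3 post.py
```

```text
t 36.35 p [569.7 -79.9  14.4] psi -5.8 Z [ 0.002  0.002 -1.   ] j6 1.40 g 0.690 F [-0.1  4.7  5.1] 65.96669554710388
post shift mm x,y [ 0.2 -1.2]
```

>>> play_rows(
  series=[
    [[0,0,0,0,0,0,1],[0,0,0,0,0,0,1],[0,0,0,0,0,0,1],[0,0,0.02,0,0,0,1],[0,0,0.03,0,0,0,1],[0,0,0.03,0,0,0,1],[0,0,0.03,0,0,0,1],[0,0,0,0,0,0,1]],
  ],
)

```text
time: 37.2
tool_pos: [0.5719, -0.0821, 0.1286]
tool_rot: [0.001, 0.999, -0.051, 0.005]
contact_force: [0.6, 0.5, 0.4]
gripper_width: 1.001
grasp_force: 0.0
```

>>> play_rows(
  series=[
    [[-0.02,0.024,0,0,0,0,1],[-0.02,0.024,0,0,0,0,1],[-0.02,0.024,0,0,0,0,1],[-0.02,0.024,0,0,0,0,1],[-0.02,0.024,0,0,0,0,1]],
  ],
)

```text
time: 37.7
tool_pos: [0.4671, 0.0397, 0.1218]
tool_rot: [0.0, 0.999, -0.051, -0.001]
contact_force: [0.6, -0.9, -0.1]
gripper_width: 0.998
grasp_force: 0.0
```

>>> play_rows(
  series=[
    [[0.0044,0.035,0,0,0,3.38,1],[0.0044,0.035,0,0,0,3.38,1],[0.0044,0.035,0,0,0,3.38,1],[0.0044,0.035,0,0,0,3.38,1],[0.0044,0.035,0,0,0,3.38,1],[0.0044,0.035,0,0,0,3.38,1],[0.0044,0.035,0,0,0,3.38,1],[0.0044,0.035,0,0,0,3.38,1],[0.0044,0.035,0,0,0,3.38,1],[0.0044,0.035,0,0,0,3.38,1]],
  ],
)

```text
time: 38.7
tool_pos: [0.5122, 0.39, 0.1215]
tool_rot: [0.0, 0.97, 0.243, -0.001]
contact_force: [0.6, 0.2, -0.1]
gripper_width: 1.001
grasp_force: 0.0
```

>>> play_rows(
  series=[
    [[0,0,0,0,0,0,1],[0,0,0,0,0,0,1],[0,0,0,0,0,0,1]],
  ],
)

```text
time: 39.0
tool_pos: [0.5123, 0.3879, 0.1221]
tool_rot: [0.0, 0.97, 0.241, -0.001]
contact_force: [-0.8, -0.0, 0.3]
gripper_width: 0.995
grasp_force: 0.0
```

```bash
python3 post.py; python3 - <<'E'
from h import *
t=grab('top','t11.png');s=grab('scene','s11.png')
for n,m,p,z in(('A',TIN,(.5139,.3898,2.06),0),('C',TIN,(.521,-.382,.37),0),('lid',LID,(.3855,-.3075,-.32),0),('T1',TIN,(.572,-.079,np.radians(-5.8)),.031)):
  print(n,*fit([s],m,p,z,'sat'),*fit([t],m,p,z,'sat'))
E
```

```text
t 39.00 p [512.3 387.9 122.1] psi 27.9 Z [-0.001 -0.001 -1.   ] j6 1.62 g 0.995 F [-0.8 -0.   0.3] 0.0
post shift mm x,y [ 0.7 -0.2]
A [513.3 389.7 118. ] 0.951 [534.1 376.  142.3] 0.645
C [ 520.  -381.9   20.9] 0.972 [ 521.7 -381.9   21.4] 0.968
lid [ 385.  -306.2  -20. ] 0.831 [ 385.4 -307.8  -18.7] 0.845
T1 [572.5 -83.3  -9.4] 0.497 [573.  -81.1  -5.8] 0.272
```

>>> play_rows(
  series=[
    [[0.0015,0.0015,-0.03,0,0,0,1],[0,0,-0.03,0,0,0,1],[0,0,-0.03,0,0,0,1],[0,0,-0.025,0,0,0,1],[0,0,-0.015,0,0,0,1],[0,0,-0.01,0,0,0,1],[0,0,0,0,0,0,1],[0,0,0,0,0,0,0.85]],
  ],
)

```text
time: 39.95
tool_pos: [0.5151, 0.3909, -0.0158]
tool_rot: [-0.0, 0.97, 0.242, 0.001]
contact_force: [-0.6, 0.8, 0.1]
gripper_width: 0.864
grasp_force: 0.0
```

>>> play_rows(
  series=[
    [[0,0,0,0,0,0,0.78],[0,0,0,0,0,0,0.74],[0,0,0,0,0,0,0.71],[0,0,0,0,0,0,0.68],[0,0,0,0,0,0,0.65],[0,0,0,0,0,0,0.6],[0,0,0,0,0,0,0.6]],
  ],
)

```text
time: 40.65
tool_pos: [0.515, 0.3913, -0.0156]
tool_rot: [-0.0, 0.97, 0.242, 0.001]
contact_force: [-1.1, 0.1, 6.0]
gripper_width: 0.691
grasp_force: 64.1
```

>>> play_rows(
  series=[
    [[0,0,0,0,0,0,0.8],[0,0,0,0,0,0,1],[0,0,0,0,0,0,1],[0,0,0.02,0,0,0,1],[0,0,0.03,0,0,0,1],[0,0,0.02,0,0,0,1],[0,0,0,0,0,8.2,1],[0,0,0,0,0,8.2,1],[0,0,0,0,0,8.2,1],[0,0,0,0,0,8.2,1]],
  ],
)

```text
time: 41.65
tool_pos: [0.5138, 0.3903, 0.0525]
tool_rot: [0.0, 0.861, 0.509, -0.0]
contact_force: [0.5, -0.6, -0.4]
gripper_width: 1.003
grasp_force: 0.0
```

>>> play_rows(
  series=[
    [[0,0,0,0,0,8.2,1],[0,0,0,0,0,8.2,1],[0,0,0,0,0,8.2,1],[0,0,0,0,0,8.2,1],[0,0,0,0,0,8.2,1],[0,0,0,0,0,8.2,1],[0,0,0,0,0,8,1],[0,0,0,0,0,0,1],[0,0,0,0,0,0,1]],
  ],
)

```text
time: 42.55
tool_pos: [0.5139, 0.3904, 0.0526]
tool_rot: [-0.0, 0.516, 0.856, -0.0]
contact_force: [-0.5, 0.2, 0.1]
gripper_width: 1.0
grasp_force: 0.0
```

```bash
python3 post.py;python3 - <<'E'
from h import *
s=grab('scene');print(*fit([s],TIN,(.5139,.3898,2.06),0,'sat'))
E
```

```text
t 42.55 p [513.9 390.4  52.6] psi 117.8 Z [-0.001 -0.    -1.   ] j6 0.05 g 1.000 F [-0.5  0.2  0.1] 0.0
post shift mm x,y [ 0.7 -1.1]
[513.1 390.2 117.3] 0.836
```

>>> play_rows(
  series=[
    [[0,0,-0.03,0,0,0,1],[0,0,-0.02,0,0,0,1],[0,0,-0.013,0,0,0,1],[0,0,-0.005,0,0,0,1],[0,0,0,0,0,0,1],[0,0,0,0,0,0,1],[0,0,0,0,0,0,0.9],[0,0,0,0,0,0,0.8]],
  ],
)

```text
time: 43.45
tool_pos: [0.5149, 0.391, -0.0138]
tool_rot: [0.0, 0.515, 0.857, 0.001]
contact_force: [0.1, -0.3, 0.3]
gripper_width: 0.8
grasp_force: 0.0
```

>>> play_rows(
  series=[
    [[0,0,0,0,0,0,0.77],[0,0,0,0,0,0,0.74],[0,0,0,0,0,0,0.71],[0,0,0,0,0,0,0.68],[0,0,0,0,0,0,0.65],[0,0,0,0,0,0,0.6],[0,0,0,0,0,0,0.6]],
  ],
)

```text
time: 44.15
tool_pos: [0.5144, 0.3907, -0.0146]
tool_rot: [0.0, 0.515, 0.857, 0.0]
contact_force: [0.0, -0.5, 4.3]
gripper_width: 0.688
grasp_force: 64.6
```

>>> play_rows(
  series=[
    [[0,0,0.01,0,0,0,0],[0,0,0.02,0,0,0,0],[0,0,0.03,0,0,0,0],[0,0,0.03,0,0,0,0],[0,0,0.03,0,0,0,0],[0,0,0.02,0,0,0,0],[0,0,0,0,0,0,0],[0,0,0,0,0,0,0]],
  ],
)

```text
time: 44.95
tool_pos: [0.5137, 0.3903, 0.1244]
tool_rot: [-0.0, 0.515, 0.857, -0.0]
contact_force: [0.2, -0.2, -2.7]
gripper_width: 0.689
grasp_force: 65.0
```

```bash
python3 -c "
from h import *
st()"
```

```text
t 44.95 p [513.7 390.3 124.4] psi 118.0 Z [-0.001 -0.    -1.   ] j6 0.05 g 0.689 F [ 0.2 -0.2 -2.7] 65.01049160957336
```

>>> play_rows(
  series=[
    [[-0.00364,-0.02919,0,0,0,-8.25,0],[-0.00364,-0.02919,0,0,0,-8.25,0],[-0.00364,-0.02919,0,0,0,-8.25,0],[-0.00364,-0.02919,0,0,0,-8.25,0],[-0.00364,-0.02919,0,0,0,-8.25,0],[-0.00364,-0.02919,0,0,0,-8.25,0],[-0.00364,-0.02919,0,0,0,-8.25,0],[-0.00364,-0.02919,0,0,0,-8.25,0],[-0.00364,-0.02919,0,0,0,-8.25,0],[-0.00364,-0.02919,0,0,0,-8.25,0]],
  ],
)

```text
time: 45.95
tool_pos: [0.4757, 0.0975, 0.1222]
tool_rot: [-0.001, 0.953, 0.302, -0.002]
contact_force: [-0.2, 0.8, -2.2]
gripper_width: 0.688
grasp_force: 65.1
```

>>> play_rows(
  series=[
    [[-0.00364,-0.02919,0,0,0,-8.25,0],[-0.00364,-0.02919,0,0,0,-8.25,0],[0.01655,-0.01997,0,0,0,-8.27,0],[0.01655,-0.01997,0,0,0,-8.27,0],[0.01655,-0.01997,0,0,0,-8.27,0],[0.01655,-0.01997,0,0,0,0,0],[0.01655,-0.01997,0,0,0,0,0],[0.01655,-0.01997,0,0,0,0,0],[0,0,0,0,0,0,0],[0,0,0,0,0,0,0]],
  ],
)

```text
time: 46.95
tool_pos: [0.5683, -0.0793, 0.1224]
tool_rot: [-0.001, 0.999, -0.051, -0.002]
contact_force: [-0.4, -0.7, -2.9]
gripper_width: 0.687
grasp_force: 65.1
```

>>> play_rows(
  series=[
    [[0,0,-0.02,0,0,0,0],[0,0,-0.02,0,0,0,0],[0,0,-0.015,0,0,0,0],[0,0,-0.008,0,0,0,0],[0,0,0,0,0,0,0],[0,0,0,0,0,0,0]],
  ],
)

```text
time: 47.55
tool_pos: [0.57, -0.0794, 0.0624]
tool_rot: [0.0, 0.999, -0.051, 0.0]
contact_force: [0.6, -0.1, -1.8]
gripper_width: 0.69
grasp_force: 65.2
```

```bash
python3 post.py
```

```text
t 47.55 p [570.  -79.4  62.4] psi -5.8 Z [ 0.001 -0.    -1.   ] j6 1.40 g 0.690 F [ 0.6 -0.1 -1.8] 65.19965887069702
post shift mm x,y [ 0.8 -0.5]
```

>>> play_rows(
  series=[
    [[-0.0005,-0.0004,-0.004,0,0,0,0],[0,0,-0.003,0,0,0,0],[0,0,-0.002,0,0,0,0],[0,0,0,0,0,0,0],[0,0,0,0,0,0,0]],
  ],
)

```text
time: 48.1
tool_pos: [0.5692, -0.0799, 0.053]
tool_rot: [-0.0, 0.999, -0.051, -0.0]
contact_force: [-0.6, -0.2, -2.1]
gripper_width: 0.689
grasp_force: 65.2
```

>>> play_rows(
  series=[
    [[0,0,-0.001,0,0,0,0],[0,0,-0.001,0,0,0,0],[0,0,0,0,0,0,0]],
  ],
)

```text
time: 48.4
tool_pos: [0.5692, -0.0799, 0.0509]
tool_rot: [-0.0, 0.999, -0.051, -0.0]
contact_force: [0.4, 0.3, -1.9]
gripper_width: 0.688
grasp_force: 65.2
```

>>> play_rows(
  series=[
    [[0,0,-0.001,0,0,0,0],[0,0,-0.001,0,0,0,0],[0,0,0,0,0,0,0]],
  ],
)

```text
time: 48.7
tool_pos: [0.5691, -0.0799, 0.0488]
tool_rot: [-0.0, 0.999, -0.051, -0.0]
contact_force: [0.8, 0.4, -2.5]
gripper_width: 0.692
grasp_force: 65.2
```

>>> play_rows(
  series=[
    [[0,0,-0.001,0,0,0,0],[0,0,-0.001,0,0,0,0],[0,0,0,0,0,0,0]],
  ],
)

```text
time: 49.0
tool_pos: [0.5691, -0.0799, 0.0468]
tool_rot: [-0.0, 0.999, -0.051, -0.0]
contact_force: [-0.7, 0.4, -2.0]
gripper_width: 0.687
grasp_force: 65.2
```

Sliding in freely. Continue.

>>> play_rows(
  series=[
    [[0,0,-0.001,0,0,0,0],[0,0,-0.001,0,0,0,0],[0,0,0,0,0,0,0]],
  ],
)

```text
time: 49.3
tool_pos: [0.5691, -0.0799, 0.0448]
tool_rot: [-0.0, 0.999, -0.051, -0.0]
contact_force: [0.4, -0.5, -2.3]
gripper_width: 0.693
grasp_force: 65.2
```

>>> play_rows(
  series=[
    [[0,0,-0.001,0,0,0,0],[0,0,-0.001,0,0,0,0],[0,0,0,0,0,0,0]],
  ],
)

```text
time: 49.6
tool_pos: [0.5703, -0.0801, 0.0444]
tool_rot: [0.0, 0.999, -0.051, 0.001]
contact_force: [-0.3, 0.4, 5.1]
gripper_width: 0.688
grasp_force: 65.8
```

>>> play_rows(
  series=[
    [[0,0,0.001,0,0,0,0.8],[0,0,0,0,0,0,1],[0,0,0,0,0,0,1],[0,0,0,0,0,0,1],[0,0,0.015,0,0,0,1],[0,0,0.03,0,0,0,1],[0,0,0.03,0,0,0,1],[0,0,0,0,0,0,1]],
  ],
)

```text
time: 50.4
tool_pos: [0.5731, -0.0809, 0.1259]
tool_rot: [0.001, 0.999, -0.051, 0.005]
contact_force: [0.7, 0.3, 1.0]
gripper_width: 0.997
grasp_force: 0.0
```

>>> play_rows(
  series=[
    [[-0.0048,-0.0302,0,0,0,-6.32,1],[-0.0048,-0.0302,0,0,0,-6.32,1],[-0.0048,-0.0302,0,0,0,-6.32,1],[-0.0048,-0.0302,0,0,0,-6.32,1],[-0.0048,-0.0302,0,0,0,-6.32,1],[-0.0048,-0.0302,0,0,0,-6.32,1],[-0.0048,-0.0302,0,0,0,-6.32,1],[-0.0048,-0.0302,0,0,0,-6.32,1],[-0.0048,-0.0302,0,0,0,-6.32,1],[-0.0048,-0.0302,0,0,0,-6.32,1]],
  ],
)

```text
time: 51.4
tool_pos: [0.5208, -0.3831, 0.1191]
tool_rot: [-0.0, 0.823, -0.568, -0.0]
contact_force: [-0.6, 0.3, -0.0]
gripper_width: 1.006
grasp_force: 0.0
```

>>> play_rows(
  series=[
    [[0,0,0,0,0,0,1],[0,0,0,0,0,0,1],[0,0,0,0,0,0,1]],
  ],
)

```text
time: 51.7
tool_pos: [0.5213, -0.381, 0.1189]
tool_rot: [-0.0, 0.824, -0.566, -0.0]
contact_force: [0.7, 0.7, 0.1]
gripper_width: 1.001
grasp_force: 0.0
```

```bash
python3 post.py;python3 - <<'E'
from h import *
t=grab('top','t12.png');s=grab('scene','s12.png')
for n,m,p,z in(('C',TIN,(.521,-.382,.37),0),('lid',LID,(.3855,-.3075,-.32),0),('T2',TIN,(.572,-.079,np.radians(-5.8)),.059)):
  print(n,*fit([s],m,p,z,'sat'),*fit([t],m,p,z,'sat'))
E
```

```text
t 51.70 p [ 521.3 -381.   118.9] psi -68.9 Z [-0.     0.001 -1.   ] j6 2.03 g 1.001 F [0.7 0.7 0.1] 0.0
post shift mm x,y [ 1.7 -0.3]
C [ 519.9 -381.8   21. ] 0.916 [ 541.5 -361.   -41. ] 0.534
lid [ 385.3 -305.4  -19.3] 0.828 [ 382.7 -309.3  -20.6] 0.516
T2 [577.3 -78.   -6.8] 0.54 [580.6 -81.9  -7.7] 0.266
```

>>> play_rows(
  series=[
    [[-0.0005,-0.001,-0.03,0,0,0,1],[0,0,-0.03,0,0,0,1],[0,0,-0.03,0,0,0,1],[0,0,-0.025,0,0,0,1],[0,0,-0.013,0,0,0,1],[0,0,-0.0065,0,0,0,1],[0,0,0,0,0,0,1],[0,0,0,0,0,0,0.85]],
  ],
)

```text
time: 52.65
tool_pos: [0.5217, -0.3836, -0.0139]
tool_rot: [0.0, 0.824, -0.566, 0.001]
contact_force: [-0.4, 0.4, 0.8]
gripper_width: 0.863
grasp_force: 0.0
```

>>> play_rows(
  series=[
    [[0,0,0,0,0,0,0.78],[0,0,0,0,0,0,0.74],[0,0,0,0,0,0,0.71],[0,0,0,0,0,0,0.68],[0,0,0,0,0,0,0.65],[0,0,0,0,0,0,0.6],[0,0,0,0,0,0,0.6]],
  ],
)

```text
time: 53.35
tool_pos: [0.5215, -0.3836, -0.0142]
tool_rot: [0.0, 0.824, -0.567, 0.001]
contact_force: [-0.6, 0.8, 5.0]
gripper_width: 0.69
grasp_force: 64.6
```

>>> play_rows(
  series=[
    [[0,0,0,0,0,0,0.8],[0,0,0,0,0,0,1],[0,0,0,0,0,0,1],[0,0,0.02,0,0,0,1],[0,0,0.03,0,0,0,1],[0,0,0.02,0,0,0,1],[0,0,0,0,0,8.2,1],[0,0,0,0,0,8.2,1],[0,0,0,0,0,8.2,1],[0,0,0,0,0,8.2,1]],
  ],
)

```text
time: 54.35
tool_pos: [0.5205, -0.3827, 0.054]
tool_rot: [-0.0, 0.951, -0.308, -0.0]
contact_force: [-0.5, -1.3, -0.4]
gripper_width: 1.003
grasp_force: 0.0
```

>>> play_rows(
  series=[
    [[0,0,0,0,0,8.2,1],[0,0,0,0,0,8.2,1],[0,0,0,0,0,8.2,1],[0,0,0,0,0,8.2,1],[0,0,0,0,0,8.2,1],[0,0,0,0,0,8.2,1],[0,0,0,0,0,8,1],[0,0,0,0,0,0,1],[0,0,0,0,0,0,1]],
  ],
)

```text
time: 55.25
tool_pos: [0.5205, -0.3828, 0.0541]
tool_rot: [-0.0, 0.984, 0.181, -0.0]
contact_force: [0.1, -0.3, -0.1]
gripper_width: 0.998
grasp_force: 0.0
```

>>> play_rows(
  series=[
    [[0,0,-0.03,0,0,0,1],[0,0,-0.02,0,0,0,1],[0,0,-0.013,0,0,0,1],[0,0,-0.006,0,0,0,1],[0,0,0,0,0,0,1],[0,0,0,0,0,0,1],[0,0,0,0,0,0,0.9],[0,0,0,0,0,0,0.8]],
  ],
)

```text
time: 56.05
tool_pos: [0.5214, -0.3834, -0.0133]
tool_rot: [0.001, 0.983, 0.182, 0.001]
contact_force: [0.7, 1.0, 0.4]
gripper_width: 0.8
grasp_force: 0.2
```

>>> play_rows(
  series=[
    [[0,0,0,0,0,0,0.77],[0,0,0,0,0,0,0.74],[0,0,0,0,0,0,0.71],[0,0,0,0,0,0,0.68],[0,0,0,0,0,0,0.65],[0,0,0,0,0,0,0.6],[0,0,0,0,0,0,0.6]],
  ],
)

```text
time: 56.75
tool_pos: [0.5211, -0.3833, -0.014]
tool_rot: [0.0, 0.983, 0.182, 0.0]
contact_force: [0.6, -0.2, 3.3]
gripper_width: 0.692
grasp_force: 64.4
```

>>> play_rows(
  series=[
    [[0,0,0.01,0,0,0,0],[0,0,0.02,0,0,0,0],[0,0,0.03,0,0,0,0],[0,0,0.03,0,0,0,0],[0,0,0.03,0,0,0,0],[0,0,0.02,0,0,0,0],[0,0,0,0,0,0,0],[0,0,0,0,0,0,0]],
  ],
)

```text
time: 57.55
tool_pos: [0.5204, -0.3827, 0.125]
tool_rot: [-0.0, 0.983, 0.182, -0.0]
contact_force: [-0.4, 0.2, -1.0]
gripper_width: 0.686
grasp_force: 64.7
```

```bash
python3 post.py;python3 - <<'E'
from h import *
t=grab('top','t13.png');s=grab('scene','s13.png')
for n,m,p,z in(('lid',LID,(.3855,-.3075,-.32),0),('T2',TIN,(.572,-.079,np.radians(-5.8)),.059)):
  print(n,*fit([s],m,p,z,'sat',pad=1),*fit([t],m,p,z,'sat',pad=1))
E
```

```text
t 57.55 p [ 520.4 -382.7  125. ] psi 21.0 Z [-0.  0. -1.] j6 0.46 g 0.686 F [-0.4  0.2 -1. ] 64.73623037338257
post shift mm x,y [ 1.7 -0. ]
lid [ 385.1 -306.   -18.6] 0.795 [ 383.6 -309.4  -18.6] 0.613
T2 [577.2 -77.8  -4.7] 0.626 [581.  -81.6  -5.3] 0.553
```

```bash
python3 - <<'E'
from h import *
T=grab('top');S=grab('scene')
K2=[([(a,b,z+d) for a,b,z in TIN[0][0] for d in(0,.028)],1)]
for n in('11','13'):
  t=dict(T,frame=cv2.imread(f'pics/t{n}.png'));s=dict(S,frame=cv2.imread(f'pics/s{n}.png'))
  m=K2 if n=='13' else TIN
  for f in(s,t):
    for k in('sat','blue'): print(n,k,*fit([f],m,(.571,-.079,np.radians(-5.8)),.031,k,True,pad=-1))
o=[]
for f in(s,t):
    u=proj(f,(.572,-.0787,.05)).astype(int);k=10
    im=cv2.resize(f['frame'][u[1]-30:u[1]+30,u[0]-20:u[0]+20],None,fx=k,fy=k,interpolation=cv2.INTER_CUBIC)
    a=np.radians(-5.8);c,q=np.cos(a),np.sin(a)
    P=np.array([(proj(f,(.572+c*i-q*j,-.0787+q*i+c*j,.095))-u+[20,30]+.5)*k for i,j in((.03,.03),(.03,-.03),(-.03,-.03),(-.03,.03))])
    cv2.polylines(im,[P.astype(int)],True,(0,255,0),1); o.append(im)
cv2.imwrite('pics/g13.png',np.hstack(o))
E
```

```text
11 sat [572.3 -82.9  -2.8] 0.667
11 blue [572.3 -84.2   0.6] 0.498
11 sat [573.3 -81.1  -5.9] 0.684
11 blue [572.9 -80.8  -8.3] 0.799
13 sat [573.3 -81.4  -2.9] 0.748
13 blue [ 565.7 -113.5   27.5] 0.585
13 sat [575.8 -81.4  -7.9] 0.72
13 blue [575.  -81.1  -5.9] 0.811
```

View pics/g13.png

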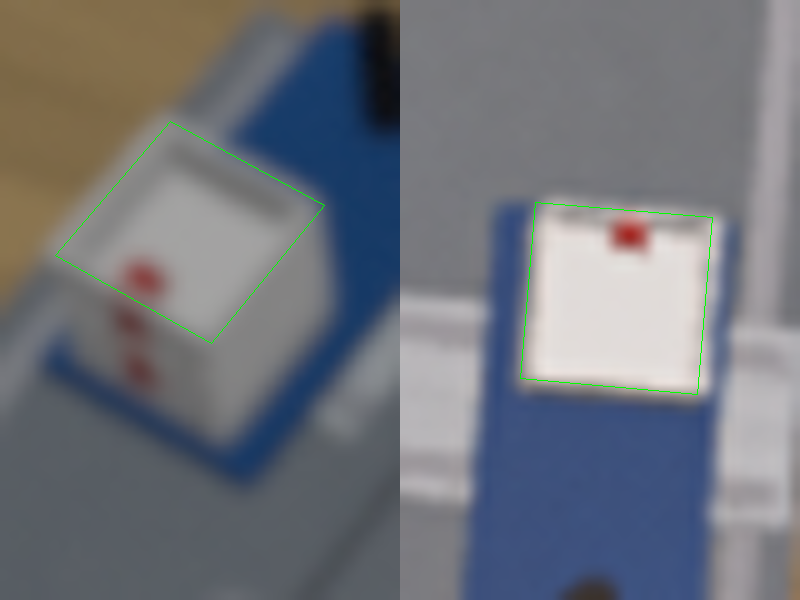

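>>> play_rows(
  series=[
    [[0.00407,0.02523,0,0,0,-2.233,0],[0.00407,0.02523,0,0,0,-2.233,0],[0.00407,0.02523,0,0,0,-2.233,0],[0.00407,0.02523,0,0,0,-2.233,0],[0.00407,0.02523,0,0,0,-2.233,0],[0.00407,0.02523,0,0,0,-2.233,0],[0.00407,0.02523,0,0,0,-2.233,0],[0.00407,0.02523,0,0,0,-2.233,0],[0.00407,0.02523,0,0,0,-2.233,0],[0.00407,0.02523,0,0,0,-2.233,0]],
  ],
)

```text
time: 58.8
tool_pos: [0.5611, -0.1294, 0.1246]
tool_rot: [-0.0, 1.0, -0.013, -0.001]
contact_force: [-0.8, -0.3, -1.5]
gripper_width: 0.69
grasp_force: 64.8
```

>>> play_rows(
  series=[
    [[0.00407,0.02523,0,0,0,-2.233,0],[0.00407,0.02523,0,0,0,-2.233,0],[0,0,0,0,0,0,0],[0,0,0,0,0,0,0],[0,0,-0.015,0,0,0,0],[0,0,-0.012,0,0,0,0],[0,0,-0.006,0,0,0,0],[0,0,0,0,0,0,0],[0,0,0,0,0,0,0],[0,0,0,0,0,0,0]],
  ],
)

```text
time: 59.8
tool_pos: [0.57, -0.0805, 0.093]
tool_rot: [0.0, 0.999, -0.051, 0.0]
contact_force: [-0.2, -0.6, -1.1]
gripper_width: 0.691
grasp_force: 64.9
```

```bash
python3 post.py
```

```text
t 59.80 p [570.  -80.5  93. ] psi -5.8 Z [ 0.001 -0.    -1.   ] j6 1.40 g 0.691 F [-0.2 -0.6 -1.1] 64.93059396743774
post shift mm x,y [1.5 0.3]
```

>>> play_rows(
  series=[
    [[-0.0005,0.0006,-0.004,0,0,0,0],[0,0,-0.003,0,0,0,0],[0,0,-0.003,0,0,0,0],[0,0,-0.002,0,0,0,0],[0,0,0,0,0,0,0],[0,0,0,0,0,0,0]],
  ],
)

```text
time: 60.45
tool_pos: [0.5691, -0.0796, 0.0804]
tool_rot: [-0.0, 0.999, -0.051, -0.0]
contact_force: [0.1, -0.1, -1.1]
gripper_width: 0.691
grasp_force: 64.9
```

>>> play_rows(
  series=[
    [[0,0,-0.001,0,0,0,0],[0,0,-0.001,0,0,0,0],[0,0,0,0,0,0,0]],
  ],
)

```text
time: 60.75
tool_pos: [0.569, -0.0795, 0.0784]
tool_rot: [-0.0, 0.999, -0.051, -0.0]
contact_force: [-1.2, -1.1, -1.8]
gripper_width: 0.689
grasp_force: 64.9
```

>>> play_rows(
  series=[
    [[0,0,-0.001,0,0,0,0],[0,0,-0.001,0,0,0,0],[0,0,0,0,0,0,0]],
  ],
)

```text
time: 61.05
tool_pos: [0.569, -0.0795, 0.0763]
tool_rot: [-0.0, 0.999, -0.051, -0.0]
contact_force: [-0.5, -0.8, -1.3]
gripper_width: 0.69
grasp_force: 64.9
```

>>> play_rows(
  series=[
    [[0,0,-0.001,0,0,0,0],[0,0,-0.001,0,0,0,0],[0,0,0,0,0,0,0]],
  ],
)

```text
time: 61.35
tool_pos: [0.569, -0.0795, 0.0743]
tool_rot: [-0.0, 0.999, -0.051, -0.0]
contact_force: [-0.7, 0.7, -1.1]
gripper_width: 0.689
grasp_force: 64.9
```

>>> play_rows(
  series=[
    [[0,0,-0.001,0,0,0,0],[0,0,-0.001,0,0,0,0],[0,0,0,0,0,0,0]],
  ],
)

```text
time: 61.65
tool_pos: [0.5693, -0.0796, 0.0729]
tool_rot: [-0.0, 0.999, -0.051, 0.0]
contact_force: [0.1, 0.8, 0.9]
gripper_width: 0.688
grasp_force: 65.2
```

>>> play_rows(
  series=[
    [[0,0,0,0,0,0,0.8],[0,0,0,0,0,0,1],[0,0,0,0,0,0,1],[0,0,0,0,0,0,1],[0,0,0.015,0,0,0,1],[0,0,0.02,0,0,0,1],[0,0,0.02,0,0,0,1],[0,0,0,0,0,0,1]],
  ],
)

```text
time: 62.45
tool_pos: [0.5718, -0.0803, 0.1324]
tool_rot: [0.001, 0.999, -0.051, 0.004]
contact_force: [0.5, 0.4, -0.3]
gripper_width: 0.999
grasp_force: 0.0
```

>>> play_rows(
  series=[
    [[-0.01412,-0.01748,0,0,0,-7.92,1],[-0.01412,-0.01748,0,0,0,-7.92,1],[-0.01412,-0.01748,0,0,0,-7.92,1],[-0.01412,-0.01748,0,0,0,-7.92,1],[-0.01412,-0.01748,0,0,0,-7.92,1],[-0.01412,-0.01748,0,0,0,-7.92,1],[-0.01412,-0.01748,0,0,0,-7.92,1],[-0.01412,-0.01748,0,0,0,-7.92,1],[-0.01412,-0.01748,0,0,0,-7.92,1],[-0.01412,-0.01748,0,0,0,-7.92,1]],
  ],
)

```text
time: 63.45
tool_pos: [0.427, -0.2548, 0.127]
tool_rot: [0.0, 0.735, -0.678, -0.0]
contact_force: [0.3, -0.4, 0.7]
gripper_width: 1.002
grasp_force: 0.0
```

>>> play_rows(
  series=[
    [[-0.01412,-0.01748,0,0,0,-7.92,1],[-0.01412,-0.01748,0,0,0,-7.92,1],[-0.01412,-0.01748,0,0,0,-7.92,1],[0,0,0,0,0,0,1],[0,0,0,0,0,0,1],[0,0,0,0,0,0,1]],
  ],
)

```text
time: 64.05
tool_pos: [0.3858, -0.3061, 0.1272]
tool_rot: [0.0, -0.583, 0.812, 0.0]
contact_force: [-0.7, 0.8, 0.1]
gripper_width: 1.001
grasp_force: 0.0
```

```bash
python3 post.py;python3 - <<'E'
from h import *
t=grab('top','t14.png');s=grab('scene','s14.png')
K3=[([(a,b,z+d) for a,b,z in TIN[0][0] for d in(0,.056)],1)]
print('lid',*fit([s],LID,(.3855,-.3075,-.32),0,'sat'))
for f,k in((s,'sat'),(t,'blue')): print('T',*fit([f],K3,(.571,-.079,np.radians(-5.8)),.031,k,True,pad=-1))
E
```

```text
t 64.05 p [ 385.8 -306.1  127.2] psi -108.6 Z [-0.     0.001 -1.   ] j6 2.64 g 1.001 F [-0.7  0.8  0.1] 0.0
post shift mm x,y [ 1.7 -0.2]
lid [ 385.1 -306.   -18.6] 0.829
T [573.  -80.8  -1.8] 0.739
T [575.2 -81.1  -6.6] 0.816
```

>>> play_rows(
  series=[
    [[0,-0.0007,-0.03,0,0,0,1],[0,0,-0.03,0,0,0,1],[0,0,-0.03,0,0,0,1],[0,0,-0.03,0,0,0,1],[0,0,-0.016,0,0,0,1],[0,0,-0.009,0,0,0,1],[0,0,0,0,0,0,1],[0,0,0,0,0,0,0.85]],
  ],
)

```text
time: 65.0
tool_pos: [0.3863, -0.3079, -0.0166]
tool_rot: [0.0, -0.583, 0.813, -0.001]
contact_force: [0.4, 0.3, -0.6]
gripper_width: 0.862
grasp_force: 0.0
```

>>> play_rows(
  series=[
    [[0,0,0,0,0,0,0.78],[0,0,0,0,0,0,0.74],[0,0,0,0,0,0,0.71],[0,0,0,0,0,0,0.68],[0,0,0,0,0,0,0.65],[0,0,0,0,0,0,0.6],[0,0,0,0,0,0,0.6]],
  ],
)

```text
time: 65.7
tool_pos: [0.3863, -0.3083, -0.0162]
tool_rot: [0.0, -0.582, 0.813, -0.001]
contact_force: [-0.2, 1.3, 6.1]
gripper_width: 0.683
grasp_force: 64.6
```

>>> play_rows(
  series=[
    [[0,0,0,0,0,0,0.8],[0,0,0,0,0,0,1],[0,0,0,0,0,0,1],[0,0,0.02,0,0,0,1],[0,0,0.03,0,0,0,1],[0,0,0.02,0,0,0,1],[0,0,0,0,0,8.2,1],[0,0,0,0,0,8.2,1],[0,0,0,0,0,8.2,1],[0,0,0,0,0,8.2,1]],
  ],
)

```text
time: 66.7
tool_pos: [0.3854, -0.3073, 0.0522]
tool_rot: [-0.0, 0.79, -0.613, -0.0]
contact_force: [-0.7, -0.3, 0.1]
gripper_width: 1.0
grasp_force: 0.0
```

>>> play_rows(
  series=[
    [[0,0,0,0,0,8.2,1],[0,0,0,0,0,8.2,1],[0,0,0,0,0,8.2,1],[0,0,0,0,0,8.2,1],[0,0,0,0,0,8.2,1],[0,0,0,0,0,8.2,1],[0,0,0,0,0,8,1],[0,0,0,0,0,0,1],[0,0,0,0,0,0,1]],
  ],
)

```text
time: 67.6
tool_pos: [0.3854, -0.3074, 0.0522]
tool_rot: [-0.0, 0.986, -0.164, -0.0]
contact_force: [0.5, -0.3, -0.2]
gripper_width: 0.995
grasp_force: 0.0
```

>>> play_rows(
  series=[
    [[0,0,-0.03,0,0,0,1],[0,0,-0.02,0,0,0,1],[0,0,-0.013,0,0,0,1],[0,0,-0.006,0,0,0,1],[0,0,0,0,0,0,1],[0,0,0,0,0,0,1],[0,0,0,0,0,0,0.9],[0,0,0,0,0,0,0.8]],
  ],
)

```text
time: 68.4
tool_pos: [0.3861, -0.3081, -0.0155]
tool_rot: [0.001, 0.987, -0.163, 0.001]
contact_force: [0.0, 0.9, 0.2]
gripper_width: 0.799
grasp_force: 0.0
```

>>> play_rows(
  series=[
    [[0,0,0,0,0,0,0.77],[0,0,0,0,0,0,0.74],[0,0,0,0,0,0,0.71],[0,0,0,0,0,0,0.68],[0,0,0,0,0,0,0.65],[0,0,0,0,0,0,0.6],[0,0,0,0,0,0,0.6]],
  ],
)

```text
time: 69.1
tool_pos: [0.386, -0.3079, -0.0159]
tool_rot: [0.0, 0.987, -0.163, 0.0]
contact_force: [-0.1, 0.3, 4.0]
gripper_width: 0.685
grasp_force: 64.8
```

>>> play_rows(
  series=[
    [[0,0,0.01,0,0,0,0],[0,0,0.02,0,0,0,0],[0,0,0.03,0,0,0,0],[0,0,0.03,0,0,0,0],[0,0,0.03,0,0,0,0],[0,0,0.025,0,0,0,0],[0,0,0,0,0,0,0],[0,0,0,0,0,0,0]],
  ],
)

```text
time: 69.9
tool_pos: [0.3853, -0.3074, 0.1283]
tool_rot: [0.0, 0.987, -0.163, 0.0]
contact_force: [-0.2, 0.4, -0.8]
gripper_width: 0.681
grasp_force: 64.6
```

```bash
python3 post.py
```

```text
t 69.90 p [ 385.3 -307.4  128.3] psi -18.8 Z [ 0. -0. -1.] j6 1.07 g 0.681 F [-0.2  0.4 -0.8] 64.57642436027527
post shift mm x,y [ 2.7 -1.3]
```

>>> play_rows(
  series=[
    [[0.01313,0.01627,0,0,0,0.929,0],[0.01313,0.01627,0,0,0,0.929,0],[0.01313,0.01627,0,0,0,0.929,0],[0.01313,0.01627,0,0,0,0.929,0],[0.01313,0.01627,0,0,0,0.929,0],[0.01313,0.01627,0,0,0,0.929,0],[0.01313,0.01627,0,0,0,0.929,0],[0.01313,0.01627,0,0,0,0.929,0],[0.01313,0.01627,0,0,0,0.929,0],[0.01313,0.01627,0,0,0,0.929,0]],
  ],
)

```text
time: 70.95
tool_pos: [0.5158, -0.1434, 0.1257]
tool_rot: [-0.001, 0.997, -0.082, -0.002]
contact_force: [0.9, -0.1, -0.6]
gripper_width: 0.683
grasp_force: 64.6
```

>>> play_rows(
  series=[
    [[0.01313,0.01627,0,0,0,0.929,0],[0.01313,0.01627,0,0,0,0.929,0],[0.01313,0.01627,0,0,0,0.929,0],[0.01313,0.01627,0,0,0,0.929,0],[0,0,0,0,0,0,0],[0,0,-0.006,0,0,0,0],[0,0,-0.004,0,0,0,0],[0,0,0,0,0,0,0],[0,0,0,0,0,0,0],[0,0,0,0,0,0,0]],
  ],
)

```text
time: 71.95
tool_pos: [0.5693, -0.0801, 0.1187]
tool_rot: [0.0, 0.999, -0.051, 0.0]
contact_force: [-0.1, 1.1, -1.0]
gripper_width: 0.683
grasp_force: 64.6
```

```bash
python3 post.py
```

```text
t 71.95 p [569.3 -80.1 118.7] psi -5.8 Z [ 0. -0. -1.] j6 1.40 g 0.683 F [-0.1  1.1 -1. ] 64.5851182937622
post shift mm x,y [1.8 0.7]
```

>>> play_rows(
  series=[
    [[0,0.0005,-0.005,0,0,0,0],[0,0,-0.004,0,0,0,0],[0,0,-0.002,0,0,0,0],[0,0,-0.001,0,0,0,0],[0,0,0,0,0,0,0],[0,0,0,0,0,0,0]],
  ],
)

```text
time: 72.6
tool_pos: [0.5695, -0.0792, 0.1066]
tool_rot: [0.0, 0.999, -0.05, 0.0]
contact_force: [0.1, -0.3, -0.8]
gripper_width: 0.684
grasp_force: 64.6
```

>>> play_rows(
  series=[
    [[0,0,-0.001,0,0,0,0],[0,0,-0.001,0,0,0,0],[0,0,0,0,0,0,0]],
  ],
)

```text
time: 72.9
tool_pos: [0.5693, -0.0792, 0.1043]
tool_rot: [-0.0, 0.999, -0.05, -0.0]
contact_force: [-0.3, 0.1, -1.2]
gripper_width: 0.684
grasp_force: 64.6
```

>>> play_rows(
  series=[
    [[0,0,-0.001,0,0,0,0],[0,0,-0.001,0,0,0,0],[0,0,0,0,0,0,0]],
  ],
)

```text
time: 73.2
tool_pos: [0.5692, -0.0792, 0.1023]
tool_rot: [-0.0, 0.999, -0.05, -0.0]
contact_force: [-0.1, -0.2, -1.4]
gripper_width: 0.683
grasp_force: 64.6
```

>>> play_rows(
  series=[
    [[0,0,-0.001,0,0,0,0],[0,0,-0.001,0,0,0,0],[0,0,0,0,0,0,0]],
  ],
)

```text
time: 73.5
tool_pos: [0.5692, -0.0792, 0.1003]
tool_rot: [-0.0, 0.999, -0.05, -0.0]
contact_force: [-0.4, -0.3, -1.2]
gripper_width: 0.683
grasp_force: 64.6
```

>>> play_rows(
  series=[
    [[0,0,-0.001,0,0,0,0],[0,0,-0.001,0,0,0,0],[0,0,0,0,0,0,0]],
  ],
)

```text
time: 73.8
tool_pos: [0.5697, -0.0793, 0.0991]
tool_rot: [0.0, 0.999, -0.05, 0.0]
contact_force: [-0.7, -0.1, 1.7]
gripper_width: 0.683
grasp_force: 64.9
```

>>> play_rows(
  series=[
    [[0,0,0,0,0,0,0.8],[0,0,0,0,0,0,1],[0,0,0,0,0,0,1],[0,0,0,0,0,0,1],[0,0,0.01,0,0,0,1],[0,0,0.02,0,0,0,1],[0,0,0.015,0,0,0,1],[0,0,0,0,0,0,1]],
  ],
)

```text
time: 74.6
tool_pos: [0.5715, -0.0798, 0.1474]
tool_rot: [0.001, 0.999, -0.05, 0.003]
contact_force: [0.1, -0.8, 0.0]
gripper_width: 0.998
grasp_force: 0.0
```

>>> play_rows(
  series=[
    [[-0.026,0.0027,0,0,0,0,1],[-0.026,0.0027,0,0,0,0,1],[-0.026,0.0027,0,0,0,0,1],[-0.026,0.0027,0,0,0,0,1],[0,0,0,0,0,0,1],[0,0,0,0,0,0,1]],
  ],
)

```text
time: 75.2
tool_pos: [0.4653, -0.0684, 0.1434]
tool_rot: [0.0, 0.999, -0.05, 0.0]
contact_force: [1.0, 0.6, -0.2]
gripper_width: 1.001
grasp_force: 0.0
```

```bash
python3 - <<'E'
from h import *
st()
t=grab('top','t15.png');s=grab('scene','s15.png')
a=np.radians(-5.8);c,q=np.cos(a),np.sin(a)
o=[]
for f in(s,t):
    u=proj(f,(.572,-.0787,.10)).astype(int);k=10
    im=cv2.resize(f['frame'][u[1]-30:u[1]+30,u[0]-20:u[0]+20],None,fx=k,fy=k,interpolation=cv2.INTER_CUBIC)
    for i,j,col in((18,16,(0,0,255)),(-18,10,(0,255,255)),(2,-19,(255,0,0))):
        x,y=.572+(c*i-q*j)/1e3,-.0792+(q*i+c*j)/1e3
        P=(proj(f,(x,y,.141))-u+[20,30]+.5)*k; cv2.drawMarker(im,tuple(P.astype(int)),(0,255,0),cv2.MARKER_CROSS,14,1)
    o.append(im)
cv2.imwrite('pics/g15.png',np.hstack(o))
E
```

```text
t 75.20 p [465.3 -68.4 143.4] psi -5.8 Z [ 0.001 -0.    -1.   ] j6 1.37 g 1.001 F [ 1.   0.6 -0.2] 0.0
```

View pics/g15.png

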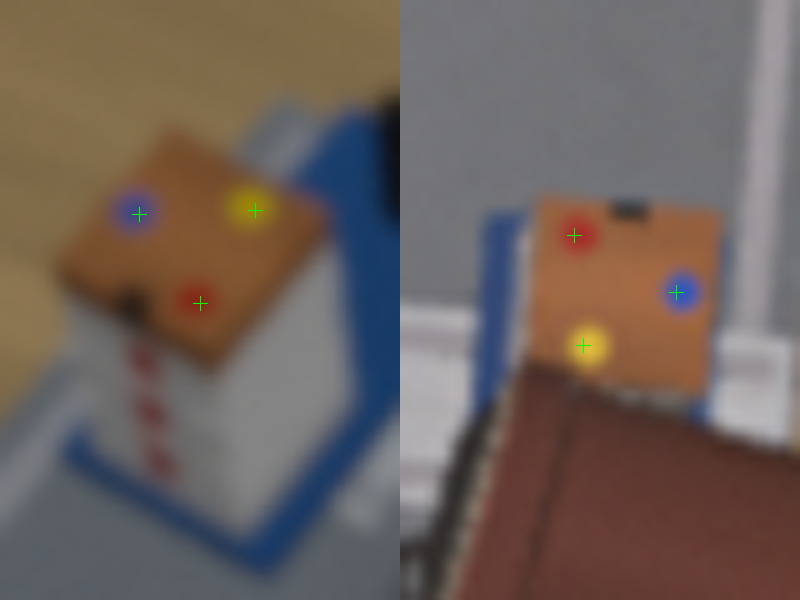

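>>> play_rows(
  series=[
    [[0,0,-0.03,0,0,0,1],[0,0,-0.03,0,0,0,1],[0,0,-0.02,0,0,0,1],[0,0,-0.014,0,0,0,1],[0,0,0,0,0,0,1],[0,0,0,0,0,0,0.7],[0,0,0,0,0,0,0.5],[0,0,0,0,0,0,0.3]],
  ],
)

```text
time: 76.1
tool_pos: [0.4665, -0.0688, 0.051]
tool_rot: [0.0, 0.999, -0.05, 0.001]
contact_force: [-0.6, -0.5, 0.7]
gripper_width: 0.514
grasp_force: 0.0
```

>>> play_rows(
  series=[
    [[0,0,0,0,0,0,0.2],[0,0,0,0,0,0,0.15],[0,0,0,0,0,0,0],[0,0,0,0,0,0,0],[0,0,0,0,0,0,0],[0,0,0,0,0,0,0]],
  ],
)

```text
time: 76.7
tool_pos: [0.466, -0.0677, 0.0505]
tool_rot: [-0.001, 0.999, -0.05, 0.001]
contact_force: [-0.8, 5.8, 5.9]
gripper_width: 0.172
grasp_force: 58.7
```

>>> play_rows(
  series=[
    [[-0.0015,-0.001,0,0,0,0,0],[0,0,0,0,0,0,0],[0,0,0,0,0,0,0]],
  ],
)

```text
time: 77.0
tool_pos: [0.4651, -0.0677, 0.0505]
tool_rot: [-0.002, 0.999, -0.05, 0.001]
contact_force: [2.0, 8.5, 5.8]
gripper_width: 0.172
grasp_force: 58.7
```

>>> play_rows(
  series=[
    [[-0.0015,-0.001,0,0,0,0,0],[0,0,0,0,0,0,0],[0,0,0,0,0,0,0]],
  ],
)

```text
time: 77.3
tool_pos: [0.4637, -0.0675, 0.0505]
tool_rot: [-0.003, 0.999, -0.05, 0.001]
contact_force: [1.6, 12.0, 5.7]
gripper_width: 0.167
grasp_force: 58.8
```

>>> play_rows(
  series=[
    [[-0.001,0.002,0,0,0,0,0],[0,0,0,0,0,0,0],[0,0,0,0,0,0,0]],
  ],
)

```text
time: 77.6
tool_pos: [0.4634, -0.0675, 0.0506]
tool_rot: [-0.001, 0.999, -0.05, 0.003]
contact_force: [4.8, 6.7, 1.3]
gripper_width: 0.172
grasp_force: 58.8
```

>>> play_rows(
  series=[
    [[-0.0015,0,0,0,0,0,0],[0,0,0,0,0,0,0],[0,0,0,0,0,0,0]],
  ],
)

```text
time: 77.9
tool_pos: [0.4635, -0.0675, 0.0506]
tool_rot: [-0.001, 0.999, -0.051, 0.005]
contact_force: [11.2, 5.7, -3.8]
gripper_width: 0.171
grasp_force: 58.7
```

>>> play_rows(
  series=[
    [[-0.0015,0,0,0,0,0,0],[0,0,0,0,0,0,0],[0,0,0,0,0,0,0]],
  ],
)

```text
time: 78.2
tool_pos: [0.4635, -0.0675, 0.0507]
tool_rot: [-0.001, 0.999, -0.051, 0.007]
contact_force: [17.6, 6.4, -8.5]
gripper_width: 0.177
grasp_force: 58.7
```

>>> play_rows(
  series=[
    [[0.002,0.002,0,0,0,0,0],[0.001,0.004,0,0,0,0,0],[0.0015,0.006,0,0,0,0,0],[0.0017,0.007,0,0,0,0,0],[0.0017,0.007,0,0,0,0,0],[0.0017,0.007,0,0,0,0,0],[0.0017,0.007,0,0,0,0,0],[0.0017,0.007,0,0,0,0,0],[0.0017,0.007,0,0,0,0,0],[0.0017,0.007,0,0,0,0,0]],
  ],
)

```text
time: 79.2
tool_pos: [0.4751, -0.0075, 0.0506]
tool_rot: [0.001, 0.999, -0.05, 0.0]
contact_force: [-2.3, -2.2, 6.9]
gripper_width: 0.172
grasp_force: 60.5
```

>>> play_rows(
  series=[
    [[0.0017,0.007,0,0,0,0,0],[0.0017,0.007,0,0,0,0,0],[0.0017,0.007,0,0,0,0,0],[0.0017,0.007,0,0,0,0,0],[0.0017,0.007,0,0,0,0,0],[0.0017,0.006,0,0,0,0,0],[0.0015,0.005,0,0,0,0,0],[0.001,0.003,0,0,0,0,0],[0,0,0,0,0,0,0],[0,0,0,0,0,0,0]],
  ],
)

```text
time: 80.2
tool_pos: [0.4879, 0.0423, 0.0505]
tool_rot: [-0.0, 0.999, -0.05, 0.0]
contact_force: [0.1, 1.6, 6.6]
gripper_width: 0.175
grasp_force: 60.5
```

```bash
python3 - <<'E'
from h import *
st()
E
```

```text
t 80.20 p [487.9  42.3  50.5] psi -5.7 Z [ 0.001  0.001 -1.   ] j6 1.60 g 0.175 F [0.1 1.6 6.6] 60.47453284263611
```

>>> play_rows(
  series=[
    [[0.002,0.002,0,0,0,0,0],[0.003,0.0035,0,0,0,0,0],[0.003,0.0035,0,0,0,0,0],[0.002,0.002,0,0,0,0,0],[0.0006,0.0014,0,0,0,0,0],[0,0,0,0,0,0,0],[0,0,0,0,0,0,0]],
  ],
)

```text
time: 80.9
tool_pos: [0.4985, 0.0543, 0.0505]
tool_rot: [0.0, 0.999, -0.05, 0.0]
contact_force: [0.0, -0.2, 6.5]
gripper_width: 0.172
grasp_force: 60.5
```

```bash
cat > dots.py <<'E'
from h import *
st()
s=grab('scene','sd.png');t=grab('top','td.png')
# dots on lid by colour, z=.141
for n,f in(('s',s),('t',t)):
    hsv=cv2.cvtColor(f['frame'],cv2.COLOR_BGR2HSV)
    u=proj(f,(.60,.04,.13)).astype(int);W=45
    h=hsv[u[1]-W:u[1]+W,u[0]-W:u[0]+W].astype(int)
    for nm,m in(('red',((h[...,0]<6)|(h[...,0]>174))&(h[...,1]>150)),('yel',(abs(h[...,0]-26)<5)&(h[...,1]>150)),('lid',(abs(h[...,0]-12)<4)&(h[...,1]>110))):
        k,l,stt,cen=cv2.connectedComponentsWithStats(m.astype(np.uint8))
        for i in range(1,k):
            if stt[i,4]>=4: print(n,nm,stt[i,4],(ray(f,*(cen[i]+u-W),.141)*1e3).round(1)[:2])
E
python3 dots.py
```

```text
t 80.90 p [498.5  54.3  50.5] psi -5.7 Z [ 0.001 -0.    -1.   ] j6 1.63 g 0.172 F [ 0.  -0.2  6.5] 60.45797109603882
s yel 13 [586.8  52.8]
s lid 9 [585.   18.6]
s lid 125 [614.4  61.4]
s lid 7 [621.9  15.2]
t yel 7 [587.5  52.9]
t lid 227 [601.   40.2]
```

>>> play_rows(
  series=[
    [[0,0,0,0,0,0,0],[0,0,0,0,0,0,0],[0,0,0,0,0,0,0],[0,0,0,0,0,0,0],[0,0,0,0,0,0,0],[0,0,0,0,0,0,0],[0,0,0,0,0,0,0],[0,0,0,0,0,0,0],[0,0,0,0,0,0,0],[0,0,0,0,0,0,0]],
  ],
)

```text
time: 82.0
tool_pos: [0.4985, 0.0542, 0.0505]
tool_rot: [0.0, 0.999, -0.05, 0.0]
contact_force: [-0.6, 0.5, 6.9]
gripper_width: 0.17
grasp_force: 60.4
```

>>> play_rows(
  series=[
    [[0,0,0,0,0,0,0],[0,0,0,0,0,0,0],[0,0,0,0,0,0,0],[0,0,0,0,0,0,0],[0,0,0,0,0,0,0],[0,0,0,0,0,0,0],[0,0,0,0,0,0,0],[0,0,0,0,0,0,0],[0,0,0,0,0,0,0],[0,0,0,0,0,0,0]],
  ],
)

```text
time: 83.0
tool_pos: [0.4985, 0.0542, 0.0505]
tool_rot: [0.0, 0.999, -0.05, 0.0]
contact_force: [-0.7, -0.2, 5.8]
gripper_width: 0.17
grasp_force: 60.4
```

>>> play_rows(
  series=[
    [[0.002,0,0,0,0,0,0],[0.005,0.0004,0,0,0,0,0],[0.006,0.0005,0,0,0,0,0],[0.006,0.0005,0,0,0,0,0],[0.006,0.0005,0,0,0,0,0],[0.006,0.0005,0,0,0,0,0],[0.004,0,0,0,0,0,0],[0.0014,0,0,0,0,0,0],[0,0,0,0,0,0,0],[0,0,0,0,0,0,0]],
  ],
)

```text
time: 84.0
tool_pos: [0.5352, 0.0563, 0.0506]
tool_rot: [0.0, 0.999, -0.05, 0.001]
contact_force: [0.1, -1.2, 5.6]
gripper_width: 0.173
grasp_force: 60.4
```

```bash
python3 dots.py
```

```text
t 84.00 p [535.2  56.3  50.6] psi -5.7 Z [ 0.001 -0.001 -1.   ] j6 1.64 g 0.173 F [ 0.1 -1.2  5.6] 60.36004185676575
s yel 16 [622.4  55.1]
s lid 8 [465.  -27.8]
s lid 170 [649.8  59.6]
t lid 181 [637.3  39.9]
```

>>> play_rows(
  series=[
    [[0,0,0,0,0,0,0],[0,0,0,0,0,0,0],[0,0,0,0,0,0,0],[0,0,0,0,0,0,0],[0,0,0,0,0,0,0],[0,0,0,0,0,0,0],[0,0,0,0,0,0,0],[0,0,0,0,0,0,0],[0,0,0,0,0,0,0],[0,0,0,0,0,0,0]],
  ],
)

```text
time: 85.1
tool_pos: [0.5352, 0.0564, 0.0506]
tool_rot: [0.0, 0.999, -0.05, 0.001]
contact_force: [-0.4, -1.2, 5.5]
gripper_width: 0.17
grasp_force: 60.4
```

>>> play_rows(
  series=[
    [[0,0,0,0,0,0,0],[0,0,0,0,0,0,0],[0,0,0,0,0,0,0],[0,0,0,0,0,0,0],[0,0,0,0,0,0,0],[0,0,0,0,0,0,0],[0,0,0,0,0,0,0],[0,0,0,0,0,0,0],[0,0,0,0,0,0,0],[0,0,0,0,0,0,0]],
  ],
)

```text
time: 86.1
tool_pos: [0.5352, 0.0563, 0.0506]
tool_rot: [0.0, 0.999, -0.05, 0.001]
contact_force: [0.8, -0.9, 5.3]
gripper_width: 0.174
grasp_force: 60.4
```

>>> play_rows(
  series=[
    [[-0.001,0.002,0,0,0,0,0],[-0.002,0.004,0,0,0,0,0],[-0.003,0.0055,0,0,0,0,0],[-0.003,0.0055,0,0,0,0,0],[-0.003,0.0055,0,0,0,0,0],[-0.0025,0.005,0,0,0,0,0],[-0.0015,0.003,0,0,0,0,0],[-0.0008,0.001,0,0,0,0,0],[0,0,0,0,0,0,0],[0,0,0,0,0,0,0]],
  ],
)

```text
time: 87.1
tool_pos: [0.5182, 0.0885, 0.0505]
tool_rot: [-0.0, 0.999, -0.05, 0.001]
contact_force: [0.7, -0.2, 7.5]
gripper_width: 0.168
grasp_force: 60.5
```

```bash
python3 dots.py
```

```text
t 87.10 p [518.2  88.5  50.5] psi -5.7 Z [ 0.002  0.001 -1.   ] j6 1.70 g 0.168 F [ 0.7 -0.2  7.5] 60.507892370224
s red 5 [416.5  72.8]
s red 6 [452.7  34.4]
s red 4 [448.8  48. ]
s yel 13 [606.8  87.1]
s lid 4 [444.4   9.2]
s lid 303 [630.1  79.1]
t red 8 [643.7  88.8]
t yel 7 [606.8  86.5]
t lid 210 [619.1  78.9]
t lid 6 [580.9 160.3]
t lid 22 [477.6 164.4]
```

```bash
python3 - <<'E'
from h import *
s=grab('scene')
im=cv2.imread('pics/scene0.png')
u=(301,227);h=cv2.cvtColor(im,cv2.COLOR_BGR2HSV)[u[1]-8:u[1]+8,u[0]-8:u[0]+8].astype(int)
m=(abs(h[...,0]-20)<8)&(h[...,1]>90)
ys,xs=np.nonzero(m);print(len(xs),np.c_[xs+u[0]-8,ys+u[1]-8].tolist())
for p in((.6245,.0565),(.6235,.055)): print([proj(s,(*p,z)).round(1).tolist() for z in(.158,.17,.18)])
E
```

```text
5 [[302, 226], [301, 227], [302, 227], [300, 228], [301, 228]]
[[300.8, 230.3], [300.7, 228.1], [300.5, 226.3]]
[[300.5, 229.8], [300.4, 227.7], [300.2, 225.8]]
```

>>> play_rows(
  series=[
    [[0,0,0,0,0,0,0],[0,0,0,0,0,0,0],[0,0,0,0,0,0,0],[0,0,0,0,0,0,0],[0,0,0,0,0,0,0],[0,0,0,0,0,0,0],[0,0,0,0,0,0,0],[0,0,0,0,0,0,0],[0,0,0,0,0,0,0],[0,0,0,0,0,0,0]],
  ],
)

```text
time: 88.25
tool_pos: [0.5182, 0.0885, 0.0505]
tool_rot: [-0.0, 0.999, -0.05, 0.001]
contact_force: [1.4, -0.8, 7.3]
gripper_width: 0.168
grasp_force: 60.5
```

>>> play_rows(
  series=[
    [[0,0,0,0,0,0,0],[0,0,0,0,0,0,0],[0,0,0,0,0,0,0],[0,0,0,0,0,0,0],[0,0,0,0,0,0,0],[0,0,0,0,0,0,0],[0,0,0,0,0,0,0],[0,0,0,0,0,0,0],[0,0,0,0,0,0,0],[0,0,0,0,0,0,0]],
  ],
)

```text
time: 89.25
tool_pos: [0.5182, 0.0885, 0.0505]
tool_rot: [-0.0, 0.999, -0.05, 0.001]
contact_force: [0.6, -1.1, 8.2]
gripper_width: 0.174
grasp_force: 60.5
```

>>> play_rows(
  series=[
    [[-0.001,-0.002,0,0,0,0,0],[-0.002,-0.004,0,0,0,0,0],[-0.003,-0.0055,0,0,0,0,0],[-0.003,-0.0055,0,0,0,0,0],[-0.003,-0.0055,0,0,0,0,0],[-0.003,-0.0055,0,0,0,0,0],[-0.002,-0.0035,0,0,0,0,0],[-0.0013,-0.0014,0,0,0,0,0],[0,0,0,0,0,0,0],[0,0,0,0,0,0,0]],
  ],
)

```text
time: 90.25
tool_pos: [0.5, 0.0556, 0.0505]
tool_rot: [-0.0, 0.999, -0.05, 0.001]
contact_force: [0.7, -1.3, 6.8]
gripper_width: 0.172
grasp_force: 60.5
```

>>> play_rows(
  series=[
    [[0,0,0,0,0,0,0],[0,0,0,0,0,0,0],[0,0,0,0,0,0,0],[0,0,0,0,0,0,0],[0,0,0,0,0,0,0],[0,0,0,0,0,0,0],[0,0,0,0,0,0,0],[0,0,0,0,0,0,0],[0,0,0,0,0,0,0],[0,0,0,0,0,0,0]],
  ],
)

```text
time: 91.25
tool_pos: [0.5, 0.0556, 0.0506]
tool_rot: [-0.0, 0.999, -0.05, 0.001]
contact_force: [0.6, 0.3, 7.3]
gripper_width: 0.171
grasp_force: 60.5
```

>>> play_rows(
  series=[
    [[0,0,0,0,0,0,0],[0,0,0,0,0,0,0],[0,0,0,0,0,0,0],[0,0,0,0,0,0,0],[0,0,0,0,0,0,0],[0,0,0,0,0,0,0],[0,0,0,0,0,0,0],[0,0,0,0,0,0,0],[0,0,0,0,0,0,0],[0,0,0,0,0,0,0]],
  ],
)

```text
time: 92.25
tool_pos: [0.5, 0.0556, 0.0505]
tool_rot: [-0.0, 0.999, -0.05, 0.001]
contact_force: [-0.1, -0.4, 6.2]
gripper_width: 0.174
grasp_force: 60.5
```

>>> play_rows(
  series=[
    [[0.002,0,0,0,0,0,0],[0.005,0.0004,0,0,0,0,0],[0.006,0.0005,0,0,0,0,0],[0.006,0.0005,0,0,0,0,0],[0.006,0.0005,0,0,0,0,0],[0.006,0.0005,0,0,0,0,0],[0.004,0,0,0,0,0,0],[0.0014,0,0,0,0,0,0],[0,0,0,0,0,0,0],[0,0,0,0,0,0,0]],
  ],
)

```text
time: 93.25
tool_pos: [0.5363, 0.0577, 0.0506]
tool_rot: [0.0, 0.999, -0.05, 0.001]
contact_force: [0.3, -1.5, 7.5]
gripper_width: 0.174
grasp_force: 60.5
```

>>> play_rows(
  series=[
    [[0,0,0,0,0,0,0],[0,0,0,0,0,0,0],[0,0,0,0,0,0,0],[0,0,0,0,0,0,0],[0,0,0,0,0,0,0],[0,0,0,0,0,0,0],[0,0,0,0,0,0,0],[0,0,0,0,0,0,0],[0,0,0,0,0,0,0],[0,0,0,0,0,0,0]],
  ],
)

```text
time: 94.25
tool_pos: [0.5363, 0.0577, 0.0505]
tool_rot: [0.0, 0.999, -0.05, 0.001]
contact_force: [0.0, -1.6, 5.9]
gripper_width: 0.169
grasp_force: 60.5
```

>>> play_rows(
  series=[
    [[0,0,0,0,0,0,0],[0,0,0,0,0,0,0],[0,0,0,0,0,0,0],[0,0,0,0,0,0,0],[0,0,0,0,0,0,0],[0,0,0,0,0,0,0],[0,0,0,0,0,0,0],[0,0,0,0,0,0,0],[0,0,0,0,0,0,0],[0,0,0,0,0,0,0]],
  ],
)

```text
time: 95.25
tool_pos: [0.5363, 0.0577, 0.0505]
tool_rot: [0.0, 0.999, -0.05, 0.001]
contact_force: [-0.0, -1.4, 7.1]
gripper_width: 0.174
grasp_force: 60.5
```

>>> play_rows(
  series=[
    [[-0.001,0.002,0,0,0,0,0],[-0.002,0.004,0,0,0,0,0],[-0.003,0.0055,0,0,0,0,0],[-0.003,0.0055,0,0,0,0,0],[-0.003,0.0055,0,0,0,0,0],[-0.0025,0.005,0,0,0,0,0],[-0.0015,0.003,0,0,0,0,0],[-0.0008,0.001,0,0,0,0,0],[0,0,0,0,0,0,0],[0,0,0,0,0,0,0]],
  ],
)

```text
time: 96.25
tool_pos: [0.5195, 0.0895, 0.0505]
tool_rot: [-0.0, 0.999, -0.05, 0.001]
contact_force: [1.0, -0.7, 7.2]
gripper_width: 0.174
grasp_force: 60.5
```

>>> play_rows(
  series=[
    [[0,0,0,0,0,0,0],[0,0,0,0,0,0,0],[0,0,0,0,0,0,0],[0,0,0,0,0,0,0],[0,0,0,0,0,0,0],[0,0,0,0,0,0,0],[0,0,0,0,0,0,0],[0,0,0,0,0,0,0],[0,0,0,0,0,0,0],[0,0,0,0,0,0,0]],
  ],
)

```text
time: 97.25
tool_pos: [0.5195, 0.0895, 0.0505]
tool_rot: [-0.0, 0.999, -0.05, 0.001]
contact_force: [-0.4, -0.2, 7.6]
gripper_width: 0.169
grasp_force: 60.5
```

>>> play_rows(
  series=[
    [[0,0,0,0,0,0,0],[0,0,0,0,0,0,0],[0,0,0,0,0,0,0],[0,0,0,0,0,0,0],[0,0,0,0,0,0,0],[0,0,0,0,0,0,0],[0,0,0,0,0,0,0],[0,0,0,0,0,0,0],[0,0,0,0,0,0,0],[0,0,0,0,0,0,0]],
  ],
)

```text
time: 98.25
tool_pos: [0.5195, 0.0895, 0.0505]
tool_rot: [-0.0, 0.999, -0.05, 0.001]
contact_force: [0.1, -0.2, 7.1]
gripper_width: 0.17
grasp_force: 60.5
```

```bash
python3 dots.py
```

```text
t 98.25 p [519.5  89.5  50.5] psi -5.7 Z [ 0.001  0.001 -1.   ] j6 1.70 g 0.170 F [ 0.1 -0.2  7.1] 60.51429748535156
s red 4 [412.9  72.2]
s red 4 [644.3  90.9]
s yel 14 [608.6  88.4]
s lid 5 [446.1  10. ]
s lid 303 [631.   79.9]
t red 8 [645.   91.7]
t yel 6 [608.5  88.8]
t lid 208 [621.1  80. ]
t lid 7 [584.7 154.8]
t lid 17 [480.9 165.2]
```

>>> play_rows(
  series=[
    [[-0.001,-0.003,0,0,0,0,0],[-0.002,-0.006,0,0,0,0,0],[-0.0028,-0.008,0,0,0,0,0],[-0.0028,-0.008,0,0,0,0,0],[-0.0028,-0.008,0,0,0,0,0],[-0.0028,-0.008,0,0,0,0,0],[-0.0028,-0.008,0,0,0,0,0],[-0.0028,-0.008,0,0,0,0,0],[-0.0028,-0.008,0,0,0,0,0],[-0.0028,-0.008,0,0,0,0,0]],
  ],
)

```text
time: 99.35
tool_pos: [0.4945, 0.0169, 0.0506]
tool_rot: [-0.001, 0.999, -0.05, 0.001]
contact_force: [2.4, 1.8, 6.0]
gripper_width: 0.171
grasp_force: 60.4
```

>>> play_rows(
  series=[
    [[-0.0028,-0.008,0,0,0,0,0],[-0.0028,-0.008,0,0,0,0,0],[-0.0028,-0.008,0,0,0,0,0],[-0.0028,-0.008,0,0,0,0,0],[-0.0028,-0.008,0,0,0,0,0],[-0.0028,-0.008,0,0,0,0,0],[-0.0028,-0.008,0,0,0,0,0],[-0.0028,-0.008,0,0,0,0,0],[-0.0028,-0.008,0,0,0,0,0],[-0.001,-0.004,0,0,0,0,0]],
  ],
)

```text
time: 100.35
tool_pos: [0.4682, -0.0597, 0.0505]
tool_rot: [-0.001, 0.999, -0.05, 0.001]
contact_force: [2.3, 2.1, 6.5]
gripper_width: 0.172
grasp_force: 60.5
```

>>> play_rows(
  series=[
    [[-0.001,-0.003,0,0,0,0,0],[-0.001,-0.002,0,0,0,0,0],[-0.001,-0.001,0,0,0,0,0],[0,0,0,0,0,0,0],[0,0,0,0,0,0,0]],
  ],
)

```text
time: 100.85
tool_pos: [0.4652, -0.0655, 0.0505]
tool_rot: [-0.0, 0.999, -0.05, 0.001]
contact_force: [0.4, 0.8, 5.9]
gripper_width: 0.169
grasp_force: 60.5
```

Push the last few mm to both stops, then relax, release straight up along x-neutral.

>>> play_rows(
  series=[
    [[-0.001,-0.001,0,0,0,0,0],[-0.001,-0.001,0,0,0,0,0],[-0.001,-0.001,0,0,0,0,0],[0,0,0,0,0,0,0]],
  ],
)

```text
time: 101.25
tool_pos: [0.4634, -0.0674, 0.0505]
tool_rot: [-0.002, 0.999, -0.051, 0.003]
contact_force: [5.8, 4.0, 4.7]
gripper_width: 0.174
grasp_force: 60.2
```

>>> play_rows(
  series=[
    [[-0.001,0,0,0,0,0,0],[0,0,0,0,0,0,0],[0,0,0,0,0,0,0]],
  ],
)

```text
time: 101.55
tool_pos: [0.4634, -0.0674, 0.0506]
tool_rot: [-0.002, 0.999, -0.051, 0.004]
contact_force: [8.9, 4.5, 0.7]
gripper_width: 0.171
grasp_force: 59.9
```

>>> play_rows(
  series=[
    [[0.0005,0,0,0,0,0,0.3],[0,0,0,0,0,0,0.5],[0,0,0,0,0,0,0.8],[0,0,0,0,0,0,1],[0,0,0,0,0,0,1],[0,0,0.02,0,0,0,1],[0,0,0.03,0,0,0,1],[0,0,0.03,0,0,0,1],[0,0,0,0,0,0,1]],
  ],
)

```text
time: 102.45
tool_pos: [0.4639, -0.0701, 0.1346]
tool_rot: [0.001, 0.999, -0.05, 0.004]
contact_force: [0.3, 0.2, 0.5]
gripper_width: 1.002
grasp_force: 0.0
```

>>> play_rows(
  series=[
    [[-0.01,-0.03,0.02,0,0,0,1],[-0.01,-0.03,0.02,0,0,0,1],[-0.01,-0.03,0,0,0,0,1],[-0.01,-0.03,0,0,0,0,1],[-0.01,-0.03,0,0,0,0,1],[0,-0.03,0,0,0,0,1],[0,-0.03,0,0,0,0,1],[0,0,0,0,0,0,1],[0,0,0,0,0,0,1],[0,0,0,0,0,0,1]],
  ],
)

```text
time: 103.45
tool_pos: [0.4106, -0.2782, 0.1688]
tool_rot: [-0.001, 0.999, -0.05, -0.0]
contact_force: [-0.6, 0.1, -0.9]
gripper_width: 0.997
grasp_force: 0.0
```

```bash
python3 post.py; python3 - <<'E'
from h import *
s=grab('scene','sf.png');t=grab('top','tf.png');s15=cv2.imread('pics/s15.png')
L=[([(a,b,z) for a,b,z in box(.03,.0,.018)],1)]
for f in(s,t):
    hsv=cv2.cvtColor(f['frame'],cv2.COLOR_BGR2HSV);u=proj(f,(.571,-.079,.141)).astype(int);W=14
    h=hsv[u[1]-W:u[1]+W,u[0]-W:u[0]+W].astype(int)
    m=(abs(h[...,0]-26)<5)&(h[...,1]>150); ys,xs=np.nonzero(m)
    if len(xs): print('yel',(ray(f,xs.mean()+u[0]-W,ys.mean()+u[1]-W,.141)*1e3).round(1))
E
```

```text
t 103.45 p [ 410.6 -278.2  168.8] psi -5.7 Z [-0.001  0.001 -1.   ] j6 0.92 g 0.997 F [-0.6  0.1 -0.9] 0.0
post shift mm x,y [-0.3 -0.8]
yel [551.6 -68.1 141. ]
yel [552.  -68.8 141. ]
```

```bash
python3 -c "
from plant import manip
print(manip.job_done())"
```

```text
the job is handed in; nothing more can be done
None
```

The job is handed in: three tins and the lid are stacked keyed on the seat, the needle stood over red, yellow and blue in turn (two passes; I estimate within about 3 mm of each dot), and both slides are home. No verdict came back.

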